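# Close up and prove a workshop power box

### The arm

A 6-joint arm with a two-finger parallel gripper is mounted at the origin on the work surface. World frame = base frame: x ahead of the robot, y to its left, z up, the work surface at z = 0. Lengths are in m, angles in rad, forces in N, time in s.
With the tool pointing down it reaches from about 0.25 to 0.8 m from the base axis. Payload 8.5 kg.
Tool frame: the origin (TCP) lies midway between the tips of the shut fingers; the grasp point (between the pads) lies ctrl.hold_point_z behind it (ctrl.hold_point_z is the distance from the TCP to the grasp point, in m); z points along the fingers, y is the line along which they close (so a half turn about z gives the same grasp; the last joint's range is limited). The gripper opens to 85 mm and grips with 20 to 120 N. Pads are 22 mm wide; open, the fingers measure 114 mm over their backs; the gripper's body (76 mm by 85 mm) begins 54 mm behind the grasp point. The pads swing forward as they close: fully open they stand 13 mm farther back than shut.
Start: joints at [-1.114, 0.238, -0.013, 1.319, 0, 1.571], TCP at [0.232, -0.471, 0.231] pointing down, gripper open.
Joint ranges: [-2.66, 2.66], [-1.03, 1.9], [-1.14, 1.46], [-1.82, 2.27], [-1.45, 1.34], [-3.14, 3.14]. Speed limits (rad/s): [2.22, 2.22, 2.79, 3.14, 3.14, 3.14].

### API

Orientations are given as [roll, pitch, yaw] about the fixed x, y, z axes, in that order (R = Rz(yaw) Ry(pitch) Rx(roll)).
In Python, from workcell import ctrl gives the robot as it stands.
- The arm moves only by the tool drive_tool, never from a script. Its argument "series" is a list of rows, each a list of 6 numbers: the shift along the tool's x, y, z in cm, then the turn, a rotation vector about the tool's x, y, z in degrees. A call has 1 to 8 rows; each row shifts and turns the commanded pose from where the row before left it, along the tool's axes as they then stand; what a row does not reach is not made up. A row lasts 1/12 s, in which the tool goes at most 41.7 mm and 7.16 degrees, less where a joint would pass 70% of its speed; a pose out of reach is approached as far as the arm can. A call with a gripper value outside its range is refused whole. "fingers" is the opening, from 0 (shut) to 1 (fully open), set as the call begins (left out, the last holds). The fingers move at their own pace and stop on an object; "grip_force" is the grip in N (left out, the last holds). Time passes only in rows, so rows that do not move let the fingers close. It gives the time, the measured TCP pose, the force, the opening and the grip force at its end, in the units of the state.
- ctrl.observe(): the state, without advancing time (a new reading comes with each control period).
- ctrl.snapshot(name): name is "scene" or "top" or "wrist"; returns (picture, depth): 420x560x3 uint8, red, green, blue; 420x560 float32, m along the optical axis (not along the pixel's ray), 0 where there is no reading.
- ctrl.calibration(name): a dict with "K" (3x3 intrinsics, pixels), "R" (3x3) and "t" (3): a world point X has camera coordinates R X + t. Camera axes: x right, y down, z forward; pixel columns grow to the right and rows downward; lengths in m; the calibration is good to about 2 mm. A picture is of the moment at which its call begins: read the wrist's pose just before it. calibration takes no time and is no camera call; for the wrist camera it gives the pose at the moment of the call.
- ctrl.finish_job(): hands the job in; it is judged then, once.
The state is a dict: "t": time; "q": joint angles; "joint_vel": joint speeds; "joint_torque": joint torques, N m; "ee_pos": TCP position; "eef_rot": TCP orientation; "force": force on the tool from outside, world axes, zero at the start; "ft_torque": the same for the moment, N m; "width": finger opening in m; "gripper_force": force on a finger pad.
Only numpy, scipy, OpenCV 4.12 (cv2) and the standard library are available. Lean on these libraries where they do the work, as an engineer would, in place of code of your own. Each camera call takes 0.05 s, during which the arm holds its last target. There are 200 camera calls.

### The job

Finish the service of the grey power box: with the driver from the stand, turn its three captive cover screws clockwise until they are tight, and only then prove the breaker: press the test button fully so that the lever drops, and lift the lever back up until it stays. Hang the driver back upright in its stand, put every spare fuse link from the bench into the open drawer and push the drawer shut. Turn the screws with the driver only, not with the fingers, and leave all other things where they are.

Things in the scene. Friction and masses are not known exactly. Their poses are not given: they have to be found in the camera images.
- screw1 (a joint): turn of captive screw 1 (rad): 0 = slot along the power box's y axis; grows clockwise seen from above, the slot turning with it. Starts loose at 0 to 0.45, tight from 1.35 (slot nearly along the box's x axis), hard stop at 1.65; stiff (0.05 N m), stays where left. Turned with the driver's blade in the slot
- screw1_top (a point): centre of the top of the round slotted steel head of captive screw 1, 30 mm across; the slot is 8 mm wide, 8 mm deep below this point, open at both ends. The three heads stand in a row 62 mm apart along the box's y axis, on the half of the cover far from the robot; screw 1 has the lowest y
- screw2 (a joint): turn of captive screw 2 (rad): 0 = slot along the power box's y axis; grows clockwise seen from above, the slot turning with it. Starts loose at 0 to 0.45, tight from 1.35 (slot nearly along the box's x axis), hard stop at 1.65; stiff (0.05 N m), stays where left. Turned with the driver's blade in the slot
- screw2_top (a point): centre of the top of the round slotted steel head of captive screw 2, 30 mm across; the slot is 8 mm wide, 8 mm deep below this point, open at both ends. The three heads stand in a row 62 mm apart along the box's y axis, on the half of the cover far from the robot; screw 1 has the lowest y
- screw3 (a joint): turn of captive screw 3 (rad): 0 = slot along the power box's y axis; grows clockwise seen from above, the slot turning with it. Starts loose at 0 to 0.45, tight from 1.35 (slot nearly along the box's x axis), hard stop at 1.65; stiff (0.05 N m), stays where left. Turned with the driver's blade in the slot
- screw3_top (a point): centre of the top of the round slotted steel head of captive screw 3, 30 mm across; the slot is 8 mm wide, 8 mm deep below this point, open at both ends. The three heads stand in a row 62 mm apart along the box's y axis, on the half of the cover far from the robot; screw 1 has the lowest y
- powerbox: grey power distribution box fixed on the bench, 180 (x) x 200 (y) x 80 mm high; origin at the centre of its underside, x axis from its front (robot side) to its back, z up. On the front half of its top a white breaker module, from x = -65 to 0 and y = -55 to 55 mm, stands 20 mm above the cover and carries the test button and the breaker lever
- testbutton (a joint): travel of the test button (m): 0 = out, 0.007 = fully down (5 N); springs back. Press beyond 5 mm; it trips the lever at about 4 mm. Grey round button, 22 mm across, 8 mm proud of the module; the centre of its top, when out, is at (-35, -28, 108) mm in the power box's frame
- lever (a joint): angle of the breaker lever (rad): 0 = up (on), resting 0.2 past vertical, leaning to the box's +x; 0.85 = dropped towards the robot (box -x), 0.65 from vertical. Turns freely, 50 g, falls to whichever side of vertical it leans: to put it up, push it past vertical. Its hinge axis, along the box's y, passes (-30, 28, 94) mm in the box's frame
- lever_tip (a point): free end of the black breaker lever, a flat paddle 26 mm wide (box y), 8 mm thick, 60 mm from its hinge axis to this end
- driver_mid (a point): centre of the driver's upright black square handle, 26 x 26 x 60 mm. Blade tip 85 mm below this point along the driver's z; blade 12 mm long, 22 mm wide along its x, 4 mm thick along its y; then a shaft 12 mm across up to a flange (48 mm across, 5 mm thick) right under the handle. Handle faces are square to x and y. 150 g; starts hanging in the stand
- stand: aluminium stand fixed on the bench, 60 x 60 x 62 mm high, with a square hole 34 mm wide right through; origin at the centre of its underside. The driver hangs in it with its flange on the top (handle centre then 97 mm above the bench); any yaw will do
- drawer (a joint): how far the only drawer of the low cabinet is open (m): 0 = shut; starts 0.14 to 0.17 open; slides to the cabinet's -x (towards the robot) with 1 N friction
- drawer_floor (a point): middle of the front edge of the drawer's inner floor, moves with it; x from front to back, z up. Inside 215 (x from 0) x 218 (y) mm, walls 54 mm high. Open from above from x = 0 to (opening - 6 mm); behind that is the cabinet, top 76 mm above this floor. Front panel: outer face at x = -21, 254 mm wide, top at z = 63 mm; handle bar 120 mm long, 35 mm out in front of its middle
- fuse1_mid (a point): centre of spare fuse link 1 (may be absent): white ceramic block with metal ends, 42 (x) x 26 (y) x 40 (z) mm, with a flat steel tag 8 mm long and 6 mm thick at each x end (58 mm over the tags), about 120 g, standing loose on the bench; grip it across y
- fuse2_mid (a point): centre of spare fuse link 2 (may be absent): white ceramic block with metal ends, 42 (x) x 26 (y) x 40 (z) mm, with a flat steel tag 8 mm long and 6 mm thick at each x end (58 mm over the tags), about 120 g, standing loose on the bench; grip it across y
- fuse3_mid (a point): centre of spare fuse link 3 (may be absent): white ceramic block with metal ends, 42 (x) x 26 (y) x 40 (z) mm, with a flat steel tag 8 mm long and 6 mm thick at each x end (58 mm over the tags), about 120 g, standing loose on the bench; grip it across y
- fuse4_mid (a point): centre of spare fuse link 4 (may be absent): white ceramic block with metal ends, 42 (x) x 26 (y) x 40 (z) mm, with a flat steel tag 8 mm long and 6 mm thick at each x end (58 mm over the tags), about 120 g, standing loose on the bench; grip it across y
- socket: bystander: steel wrench socket standing among the fuse links, 30 mm across, 42 mm high; origin at its underside
- foot: bystander: black rubber machine foot among the fuse links, 38 mm across, 30 mm high; origin at its underside
- spray: bystander: aluminium spray can, 54 mm across, 190 mm high, left of the power box
- grease: bystander: grease jar, 84 mm across, 85 mm high, left behind the power box
- spanner: bystander: open spanner lying at the left
- tape: bystander: black ring of tape, 90 mm across, 30 mm high, right of the cabinet
There are look-alikes about, which are no part of the job. Leave any orange or turquoise look-alike of the part that bears fuse2_mid alone.

How it is judged:
By the outcome, as a careful person would: the job done as asked, in the order asked, and still so for the second after the job is handed in, with the robot touching nothing.
Of fuse1, fuse2, fuse3, fuse4 only 2 to 4 are there at a start; the rules pass over those that are not, and their reading is None.
At some moment in a run one of fuse1, fuse2, fuse3, fuse4 may be knocked a few centimetres aside while the robot is not near it.
It also fails if it takes over 210 s, if anything falls off the work surface, if the arm or the gripper's body presses on something with over 40 N, if the wrist force passes 120 N, or if a joint passes its speed limit or range.

## Working session

There is one attempt and no reset: what is moved stays moved. The work goes in short steps, Python scripts to look and compute and a tool call to move; the robot and the scene stay as the last step left them, time stands still between calls to the robot, and variables do not carry over. Pictures are saved under pics/ and viewed, at most 14 in all, crops included, and the job is handed in when it is done.

Besides the shell and the picture viewer there is one more tool, called after "Call:" by a JSON object that holds its "method" and its "body", one argument or row to a line. drive_tool: Moves the arm, as the interface text tells. Its arguments: {"type":"object","properties":{"series":{"type":"array","items":{"type":"array","items":{"type":"number"}}},"fingers":{"type":"number"},"grip_force":{"type":"number"}},"required":["series"]}

```bash
ls; mkdir -p pics
cat > h.py <<'E'
import numpy as np, cv2, sys
from workcell import ctrl
from scipy.spatial.transform import Rotation as Ro
def snap(n):
    c=ctrl.calibration(n); p,d=ctrl.snapshot(n)
    return p,d,c
def save(f,p,s=1): cv2.imwrite('pics/'+f,cv2.resize(p[...,::-1],None,fx=s,fy=s,interpolation=cv2.INTER_CUBIC))
def cloud(d,c):
    v,u=np.mgrid[0:d.shape[0],0:d.shape[1]]
    K=c['K']; X=np.stack([(u-K[0,2])/K[0,0]*d,(v-K[1,2])/K[1,1]*d,d],-1)
    return (X-np.array(c['t']))@np.array(c['R'])
def ray(u,v,c,z):
    R=np.array(c['R']);t=np.array(c['t']);K=np.array(c['K'])
    o=-R.T@t; r=R.T@np.linalg.inv(K)@np.array([u,v,1.]); return o+r*(z-o[2])/r[2]
def proj(X,c):
    p=np.array(c['K'])@(np.array(c['R'])@np.array(X)+np.array(c['t'])); return p[:2]/p[2]
E
python3 - <<'E'
from h import *
for n in ['scene','top']:
    p,d,c=snap(n); save(n+'0.png',p,1.4); np.savez(n+'0',p=p,d=d,**{k:np.array(v) for k,v in c.items()})
    print(n,-np.array(c['R']).T@np.array(c['t']),c['K'][0][0], (d>0).mean())
print(ctrl.observe(),ctrl.hold_point_z)
E
```

```text
pics
scene [1.09716226 0.42697936 1.08024047] 422.2556282499613 0.9960289115646258
top [ 0.24220892 -0.01890795  1.74752882] 532.4934077197689 0.9960374149659864
{'t': 0.1, 'q': array([-1.11401379e+00,  2.38700362e-01, -1.41955060e-02,  1.31922438e+00,
       -3.19420369e-05,  1.57080758e+00]), 'joint_vel': array([ 4.50200521e-04, -8.11696520e-04,  1.80405011e-03,  1.60441402e-05,
       -1.77919818e-03,  5.00025190e-04]), 'joint_torque': array([-1.01382744e-05, -5.39720428e+01,  3.46999884e+01,  1.34707033e-02,
        1.07468858e-05,  1.67530416e-06]), 'ee_pos': array([ 0.23137316, -0.47082119,  0.2307427 ]), 'eef_rot': array([-3.14026873e+00,  3.19569094e-05,  4.56771320e-01]), 'force': array([ 0.65646636,  0.18900869, -1.17746912]), 'ft_torque': array([-0.01872855, -0.00865   ,  0.01235529]), 'gripper_force': 0.0, 'width': 0.08546528926252066} 0.0187
```

View pics/scene0.png

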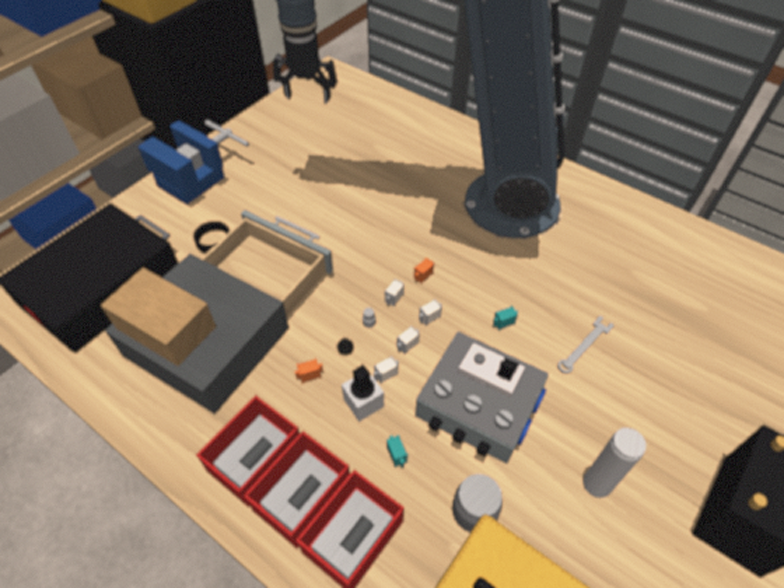

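View pics/top0.png

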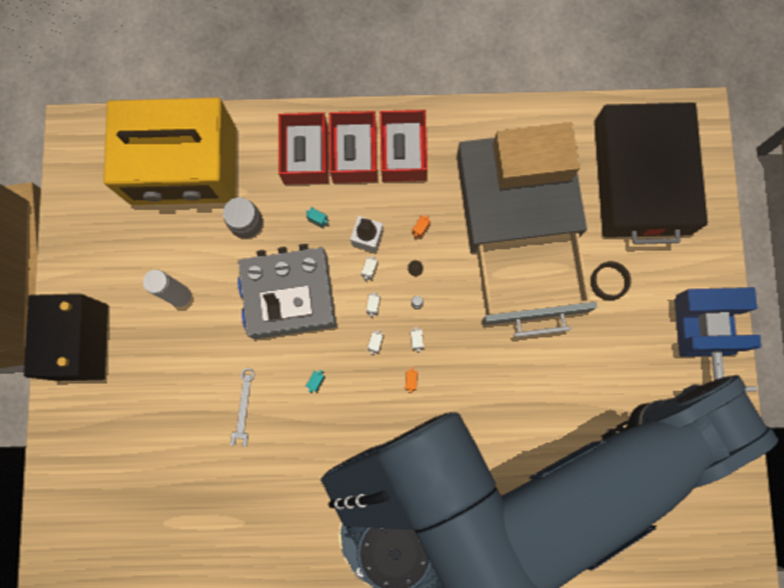

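The top view shows the following, in 784x588 view pixels:

| Thing | Pixels | Notes |
|---|---|---|
| White fuse candidates | (369,268), (373,304), (375,342), (417,339) | these four are the ones I want |
| Orange look-alikes | (420,226), (411,380) | leave alone |
| Turquoise look-alikes | (317,215), (315,381) | leave alone |
| Socket | (417,301) | bystander |
| Foot | (415,268) | bystander |
| Stand and driver | (367,232) | |
| Power box | (285,292) | screws at (254,272), (282,268), (309,264) |
| Drawer | (535,280) | the wide cabinet, not the black one |

Run:
```python
from h import *
z=np.load('top0.npz'); p,d=z['p'],z['d']; c=dict(K=z['K'],R=z['R'],t=z['t']); W=cloud(d,c)
hsv=cv2.cvtColor(p,cv2.COLOR_RGB2HSV)
def at(u,v): return W[int(v/1.4),int(u/1.4)].round(3)
for n,u,v in [('f1',369,268),('f2',373,304),('f3',375,342),('f4',417,339),('sock',417,301),('foot',415,268),('drv',367,232),('s',254,272),('s',282,268),('s',309,264),('btn',298,301),('lev',272,306),('dfloor',535,270),('dfrontL',487,320),('dfrontR',593,308),('cab',520,220),('cabbox',538,155),('spray',155,282),('grease',240,213)]: print(n,at(u,v))
# white tops / boxes by height above bench
reg=(W[...,2]>0.025)&(W[...,2]<0.055)&(hsv[...,1]<60)&(hsv[...,2]>150)
n,l,s,cen=cv2.connectedComponentsWithStats(reg.astype(np.uint8))
for i in range(1,n):
    if s[i,4]>15: 
        P=W[l==i]; r=cv2.minAreaRect(P[:,:2].astype(np.float32)); print(cen[i].round(),s[i,4],P.mean(0).round(3),r)
for nme,m in [('box',(W[...,2]>.07)&(W[...,2]<.09)&(W[...,1]>.0)&(W[...,1]<.4)&(W[...,0]>.3)&(W[...,0]<.62)),('stand',(W[...,2]>.055)&(W[...,2]<.069)&(W[...,1]>-.05)&(W[...,1]<.12)&(W[...,0]>.5)&(W[...,0]<.75)),('front',(W[...,2]>.05)&(W[...,2]<.09)&(W[...,1]<-.2)&(W[...,1]>-.5)&(W[...,0]>.3)&(W[...,0]<.5))]:
    P=W[m]; print(nme,len(P),P.mean(0),cv2.minAreaRect(P[:,:2].astype(np.float32)))
c=ctrl.calibration('wrist'); o=ctrl.observe(); Rt=Ro.from_euler('xyz',o['eef_rot']).as_matrix()
R=np.array(c['R']); print('cam in tool',Rt.T@(-R.T@np.array(c['t'])-o['ee_pos']),(R@Rt).round(3),np.array(c['K']))
```

```text
f1 [0.603 0.05  0.04 ]
f2 [0.516 0.041 0.043]
f3 [0.428 0.04  0.04 ]
f4 [ 0.432 -0.057  0.04 ]
sock [ 0.52  -0.059  0.043]
foot [ 0.602 -0.058  0.032]
drv [0.67  0.048 0.118]
s [0.59  0.309 0.087]
s [0.598 0.245 0.087]
s [0.606 0.185 0.086]
btn [0.516 0.208 0.106]
lev [0.509 0.265 0.103]
dfloor [ 0.594 -0.343  0.019]
dfrontL [ 0.467 -0.214  0.089]
dfrontR [ 0.488 -0.456  0.079]
cab [ 0.692 -0.299  0.1  ]
cabbox [ 0.82  -0.334  0.177]
spray [0.552 0.501 0.189]
grease [0.727 0.341 0.093]
[254. 105.] 558 [0.903 0.077 0.035] ((0.9029584527015686, 0.07990911602973938), (0.1158590167760849, 0.0784558430314064), 1.0518687963485718)
[289. 104.] 548 [ 0.902 -0.042  0.036] ((0.9026201367378235, -0.03986624255776405), (0.11713003367185593, 0.07799329608678818), 0.5973721146583557)
[218. 105.] 556 [0.903 0.197 0.035] ((0.902784526348114, 0.20022504031658173), (0.07650210708379745, 0.11795265227556229), 89.76360321044922)
[264. 190.] 102 [0.605 0.048 0.04 ] ((0.6068655252456665, 0.04749050736427307), (0.0251045823097229, 0.05318209528923035), 69.51258087158203)
[266. 216.] 99 [0.519 0.041 0.041] 
[... 552 characters left out ...]
0 [0.54126882 0.23873344 0.08055574] ((0.5432317852973938, 0.2403278946876526), (0.1751355230808258, 0.20700372755527496), 6.90986967086792)
stand 189 [0.67992944 0.05073398 0.06309689] ((0.6848322749137878, 0.051419034600257874), (0.06044137105345726, 0.06261946260929108), 70.94734954833984)
front 704 [ 0.47342681 -0.33263172  0.07562252] ((0.46513786911964417, -0.33938199281692505), (0.06907254457473755, 0.2522232234477997), 0.5587930083274841)
cam in tool [ 0.07174303  0.00068524 -0.14243949] [[ 0.001  1.    -0.   ]
 [-0.958  0.    -0.285]
 [-0.285  0.001  0.958]] [[302.91505749   0.         282.73955166]
 [  0.         302.91505749 208.00455238]
 [  0.           0.           1.        ]]
```

Call:
{"method": "drive_tool", "body": {
  "series": [
    [0, 0, -4, 0, 0, 6.55],
    [0, 0, -4, 0, 0, 6.55],
    [0, 0, -4, 0, 0, 6.55],
    [0, 0, -4, 0, 0, 6.55],
    [1.7, -3.6, 0, 0, 0, 0],
    [1.7, -3.6, 0, 0, 0, 0],
    [1.7, -3.6, 0, 0, 0, 0],
    [1.7, -3.6, 0, 0, 0, 0]
  ],
  "fingers": 1
}}

```text
t: 0.77
ee_pos: [0.2999, -0.3258, 0.3911]
eef_rot: [-3.141, 0.0, -0.002]
force: [1.2, -1.5, -0.3]
width: 0.0858
gripper_force: 0.0
```

Call:
{"method": "drive_tool", "body": {
  "series": [
    [1.7, -3.6, 0, 0, 0, 0],
    [1.7, -3.6, 0, 0, 0, 0],
    [1.7, -3.6, 0, 0, 0, 0],
    [1.7, -3.6, 0, 0, 0, 0],
    [1.7, -3.6, 0, 0, 0, 0],
    [1.7, -3.6, 0, 0, 0, 0],
    [1.7, -3.6, 0, 0, 0, 0],
    [1.7, -3.6, 0, 0, 0, 0]
  ]
}}

```text
t: 1.43
ee_pos: [0.436, -0.0372, 0.3913]
eef_rot: [-3.142, 0.0, -0.0]
force: [1.4, -0.1, 0.5]
width: 0.0854
gripper_force: 0.0
```

Call:
{"method": "drive_tool", "body": {
  "series": [
    [1.7, -3.6, 0, 0, 0, 0],
    [1.7, -3.6, 0, 0, 0, 0],
    [1.7, -3.6, 0, 0, 0, 0],
    [1.7, -3.6, 0, 0, 0, 0],
    [0, 0, 0, 0, 0, 0],
    [0, 0, 0, 0, 0, 0],
    [0, 0, 0, 0, 0, 0]
  ]
}}

```text
t: 2.02
ee_pos: [0.5034, 0.0508, 0.3926]
eef_rot: [-3.097, 0.002, 0.075]
force: [0.1, -0.5, 0.6]
width: 0.0853
gripper_force: 0.0
```

```bash
cat >> h.py <<'E'
def st():
    o=ctrl.observe(); print('t %.1f'%o['t'],'p',o['ee_pos'].round(4),'yaw %.1f'%np.degrees(o['eef_rot'][2]),'rp',o['eef_rot'][:2].round(3),'F',o['force'].round(1),'w %.4f'%o['width'],'q',o['q'].round(2)); return o
def go(x,y,z,yaw=None):
    "tool-axis shift (cm), turning to yaw (deg) FIRST, then shifting"
    o=ctrl.observe(); r=o['eef_rot'].copy(); rz=0
    if yaw is not None: rz=-(yaw-np.degrees(r[2])); r[2]=np.radians(yaw)
    d=Ro.from_euler('xyz',r).as_matrix().T@(np.array([x,y,z])-o['ee_pos'])*100
    print('turn z %.1f  shift cm'%rz,d.round(2),'rows',np.linalg.norm(d)/4.1)
def grab(name,f=None,s=1.4):
    p,d,c=snap(name); np.savez(name,p=p,d=d,**{k:np.array(v) for k,v in c.items()})
    if f: save(f,p,s)
    return p,d,c,cloud(d,c)
E
python3 -c "
from h import *
st(); grab('wrist','w1.png')"
```

```text
t 2.0 p [0.5034 0.0508 0.3926] yaw 4.3 rp [-3.097e+00  2.000e-03] F [ 0.1 -0.5  0.6] w 0.0853 q [0.07 0.21 0.36 1.72 0.04 3.14]
```

View pics/w1.png

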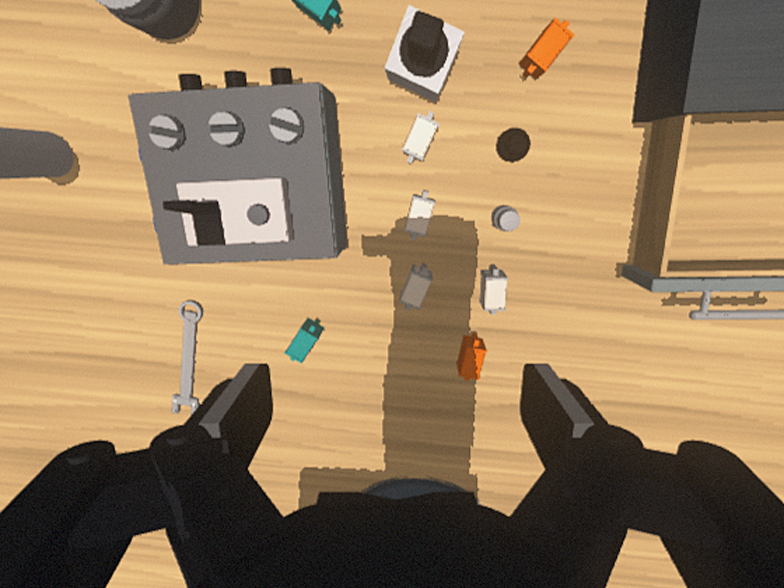

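The wrist view shows the screw heads at (166,131), (226,128) and (286,125), the button at (258,214) and the lever at (205,210), still up. The stand and driver are at (425,45). Four white fuses are at (420,138), (421,213), (415,285) and (494,289). The socket is at (506,218) and the foot at (512,145). The orange and turquoise look-alikes are clear of these. Joint 6 is at its limit here, so I'll work around yaw 180° instead.

Run:
```python
from h import *
z=np.load('wrist.npz'); p,d=z['p'],z['d']; c=dict(K=z['K'],R=z['R'],t=z['t']); W=cloud(d,c)
def rect(nm,m,lo=20):
    m=cv2.morphologyEx(m.astype(np.uint8),cv2.MORPH_OPEN,np.ones((2,2)))
    n,l,s,cen=cv2.connectedComponentsWithStats(m)
    for i in range(1,n):
        if s[i,4]>lo:
            P=W[l==i]; r=cv2.minAreaRect(P[:,:2].astype(np.float32)); print(nm,(cen[i]*1.4).round(),s[i,4],P.mean(0).round(4),[np.round(a,4) for a in r])
X,Y,Z=W[...,0],W[...,1],W[...,2]
rect('handle',(Z>.118)&(Z<.135)&(Y<.12)&(Y>-.1)&(X>.55)&(X<.8),8)
rect('stand',(Z>.057)&(Z<.067)&(Y<.12)&(Y>-.05)&(X>.58)&(X<.8))
rect('cover',(Z>.074)&(Z<.083)&(Y>.1)&(Y<.36)&(X>.4)&(X<.7),200)
rect('module',(Z>.095)&(Z<.104)&(Y>.1)&(Y<.36)&(X>.4)&(X<.7),100)
rect('btn',(Z>.1045)&(Z<.112)&(Y>.17)&(Y<.24)&(X>.45)&(X<.6),10)
rect('heads',(Z>.0845)&(Z<.093)&(Y>.15)&(Y<.36)&(X>.56)&(X<.68),20)
rect('fuse',(Z>.035)&(Z<.046)&(Y>-.1)&(Y<.12)&(X>.35)&(X<.65),40)
```

```text
handle [426.  34.] 562 [0.683  0.0494 0.124 ] [array([0.692, 0.048]), array([0.0242, 0.0424]), np.float64(75.5628)]
stand [424.  57.] 957 [0.6784 0.0494 0.0611] [array([0.6557, 0.0576]), array([0.062 , 0.1479]), np.float64(73.4486)]
cover [240. 168.] 11201 [0.5566 0.2307 0.0814] [array([0.5386, 0.2144]), array([0.194 , 0.3374]), np.float64(6.9537)]
module [236. 213.] 2991 [0.5135 0.2285 0.1021] [array([0.5207, 0.1697]), array([0.0711, 0.2557]), np.float64(9.0796)]
btn [258. 216.] 186 [0.514  0.2027 0.1093] [array([0.5428, 0.1316]), array([0.021, 0.178]), np.float64(22.3474)]
heads [288. 118.] 140 [0.6102 0.1774 0.0929] [array([0.5976, 0.1211]), array([0.1503, 0.0104]), np.float64(76.6573)]
heads [223. 121.] 151 [0.6028 0.243  0.0895] [array([0.6032, 0.2449]), array([0.0099, 0.0305]), np.float64(4.1144)]
heads [166. 125.] 148 [0.5951 0.3015 0.0895] [array([0.5962, 0.3052]), array([0.0315, 0.0111]), np.float64(83.3637)]
heads [283. 136.] 141 [0.5934 0.1825 0.0898] [array([0.5927, 0.1833]), array([0.0267, 0.0111]), np.float64(76.6881)]
heads [165. 143.] 144 [0.5779 0.3023 0.0926] [array
[... 191 characters left out ...]
1. 138.] 491 [0.6036 0.0452 0.0365] [array([0.6043, 0.0447]), array([0.0264, 0.0439]), np.float64(69.7982)]
fuse [420. 218.] 423 [0.5167 0.0381 0.0373] [array([0.5316, 0.0358]), array([0.0317, 0.087 ]), np.float64(86.4685)]
fuse [510. 222.] 180 [ 0.5202 -0.0655  0.0372] [array([ 0.5185, -0.0692]), array([0.0363, 0.0233]), np.float64(64.3303)]
fuse [416. 292.] 374 [0.4273 0.0345 0.0374] [array([0.4828, 0.0316]), array([0.0376, 0.1858]), np.float64(89.1409)]
fuse [496. 295.] 392 [ 0.4311 -0.0625  0.0363] [array([ 0.4251, -0.0667]), array([0.0571, 0.0366]), np.float64(4.2818)]
fuse [476. 353.] 95 [ 0.3532 -0.0479  0.0372] [array([ 0.3505, -0.0541]), array([0.0424, 0.0199]), np.float64(60.2571)]
```

Call:
{"method": "drive_tool", "body": {
  "series": [
    [0, 0, 0, 0, 0, -7.1],
    [0, 0, 0, 0, 0, -7.1],
    [0, 0, 0, 0, 0, -7.1],
    [0, 0, 0, 0, 0, -7.1],
    [0, 0, 0, 0, 0, -7.1],
    [0, 0, 0, 0, 0, -7.1],
    [0, 0, 0, 0, 0, -7.1],
    [0, 0, 0, 0, 0, -7.1]
  ]
}}

```text
t: 2.73
ee_pos: [0.503, 0.0502, 0.3934]
eef_rot: [-3.118, -0.037, 1.07]
force: [-0.3, -0.4, 0.4]
width: 0.0853
gripper_force: 0.0
```

Call:
{"method": "drive_tool", "body": {
  "series": [
    [0, 0, 0, 0, 0, -7.1],
    [0, 0, 0, 0, 0, -7.1],
    [0, 0, 0, 0, 0, -7.1],
    [0, 0, 0, 0, 0, -7.1],
    [0, 0, 0, 0, 0, -7.1],
    [0, 0, 0, 0, 0, 0]
  ]
}}

```text
t: 3.23
ee_pos: [0.5031, 0.0503, 0.3934]
eef_rot: [3.139, -0.044, 1.69]
force: [0.5, -0.4, -0.2]
width: 0.085
gripper_force: 0.0
```

```bash
cat >> h.py <<'E'
def lvl(yaw):
    o=ctrl.observe(); R=Ro.from_euler('xyz',o['eef_rot']); T=Ro.from_euler('xyz',[np.pi,0,np.radians(yaw)])
    y0=o['eef_rot'][2]; L=Ro.from_euler('xyz',[np.pi,0,y0])
    print('level rotvec deg',np.degrees((R.inv()*L).as_rotvec()).round(2),'then turn z %.1f'%-(yaw-np.degrees(y0)))
E
python3 -c "
from h import *
st();lvl(180);go(.6,.15,.33,180)"
```

```text
t 3.2 p [0.5031 0.0503 0.3934] yaw 96.9 rp [ 3.139 -0.044] F [ 0.5 -0.4 -0.2] w 0.0850 q [0.07 0.21 0.35 1.72 0.04 1.52]
level rotvec deg [ 0.12 -2.54 -0.  ] then turn z -83.1
turn z -83.1  shift cm [-9.96  9.96  5.93] rows 3.7279642268995765
```

Call:
{"method": "drive_tool", "body": {
  "series": [
    [0, 0, 0, 0.12, -2.54, 0],
    [0, 0, 0, 0, 0, -7.1],
    [0, 0, 0, 0, 0, -7.1],
    [0, 0, 0, 0, 0, -7.1],
    [0, 0, 0, 0, 0, -7.1],
    [0, 0, 0, 0, 0, -7.1],
    [0, 0, 0, 0, 0, -7.1],
    [0, 0, 0, 0, 0, -7.1]
  ]
}}

```text
t: 3.9
ee_pos: [0.5033, 0.0505, 0.3933]
eef_rot: [-3.141, -0.0, 2.554]
force: [0.1, -0.3, 0.3]
width: 0.0853
gripper_force: 0.0
```

Call:
{"method": "drive_tool", "body": {
  "series": [
    [0, 0, 0, 0, 0, -7.1],
    [0, 0, 0, 0, 0, -7.1],
    [0, 0, 0, 0, 0, -7.1],
    [0, 0, 0, 0, 0, -7.1],
    [0, 0, 0, 0, 0, -5],
    [-2.4, 2.5, 1.6, 0, 0, 0],
    [-2.4, 2.5, 1.6, 0, 0, 0],
    [-2.4, 2.5, 1.6, 0, 0, 0]
  ]
}}

```text
t: 4.57
ee_pos: [0.5766, 0.1256, 0.3455]
eef_rot: [3.141, 0.001, 3.129]
force: [1.2, -0.2, -0.5]
width: 0.085
gripper_force: 0.0
```

Call:
{"method": "drive_tool", "body": {
  "series": [
    [-2.4, 2.5, 1.5, 0, 0, 0],
    [0, 0, 0, 0, 0, 0],
    [0, 0, 0, 0, 0, 0],
    [0, 0, 0, 0, 0, 0]
  ]
}}

```text
t: 4.9
ee_pos: [0.5998, 0.15, 0.3301]
eef_rot: [-3.141, -0.001, 3.133]
force: [-0.5, 0.0, 0.5]
width: 0.0856
gripper_force: 0.0
```

```bash
python3 -c "
from h import *
st(); grab('wrist','w2.png')"
```

```text
t 4.9 p [0.5998 0.15   0.3301] yaw 179.5 rp [-3.141e+00 -1.000e-03] F [-0.5  0.   0.5] w 0.0856 q [0.25 0.41 0.48 1.65 0.   0.25]
```

View pics/w2.png

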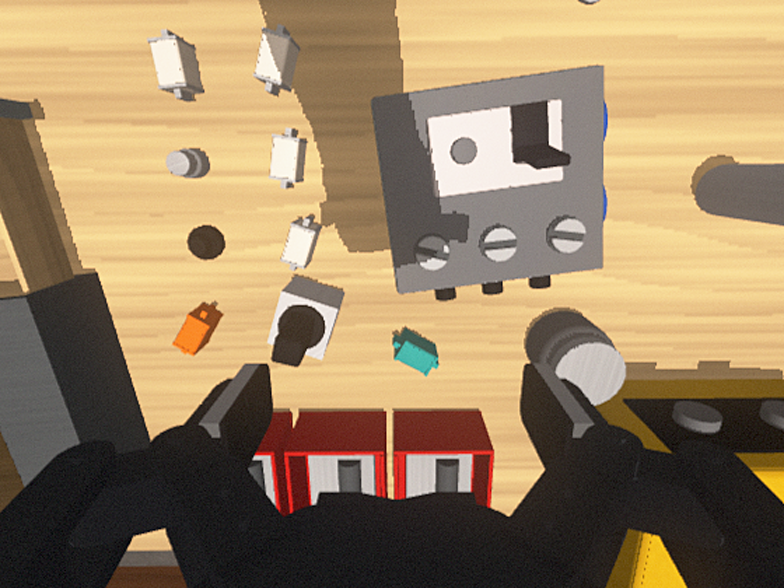

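The wrist view shows the screw heads at (432,252), (498,243) and (566,235), with every slot near the box's y axis. The button is at (463,150), the lever at (540,140), and the stand and driver at (300,330). The white fuses are at (175,65), (276,60), (288,158) and (300,242).

```bash
cat > m1.py <<'E'
from h import *
z=np.load('wrist.npz'); p,d=z['p'],z['d']; c=dict(K=z['K'],R=z['R'],t=z['t']); W=cloud(d,c)
g=cv2.cvtColor(p,cv2.COLOR_RGB2GRAY); hsv=cv2.cvtColor(p,cv2.COLOR_RGB2HSV)
heads=[]
for i,(u,v) in enumerate([(432,252),(498,243),(566,235)]):
    u,v=u/1.4,v/1.4; r=19
    # rectify to world plane z=.087, 0.25mm/px
    c0=ray(u,v,c,.087); N=200
    gx,gy=np.meshgrid(np.arange(N),np.arange(N)); 
    P=np.stack([c0[0]+(gx-N/2)*.00025,c0[1]+(gy-N/2)*.00025,np.full(gx.shape,.087)],-1)
    q=P@c['R'].T+c['t']; q=q@c['K'].T; m=(q[...,:2]/q[...,2:]).astype(np.float32)
    I=cv2.remap(p,m[...,0],m[...,1],cv2.INTER_LINEAR); cv2.imwrite(f'pics/head{i}.png',cv2.resize(I[...,::-1],(250,250)))
    heads.append(cv2.resize(I,(250,250)))
    print(i,c0.round(4),W[int(v),int(u)].round(4))
save('heads.png',np.hstack(heads))
# handle top: dark pixels with z>.115
X,Y,Z=W[...,0],W[...,1],W[...,2]
m=(g<70)&(X>.6)&(X<.78)&(Y>0)&(Y<.1)&(Z>.12)
m=cv2.morphologyEx(m.astype(np.uint8),cv2.MORPH_OPEN,np.ones((3,3)))
print('handle',m.sum(),W[m>0].mean(0),np.median(Z[m>0]))
E
python3 m1.py; python3 -c "
import cv2;p=cv2.imread('pics/w2.png')[210:400,220:470];h=cv2.imread('pics/heads.png');h=h[:250];p=cv2.resize(p,(750,570))[130:460];import numpy as np;cv2.imwrite('pics/c1.png',np.vstack([h,p]))"
```

```text
0 [0.6037 0.1823 0.087 ] [0.6043 0.1818 0.0838]
1 [0.5957 0.2427 0.087 ] [0.5957 0.2427 0.0829]
2 [0.5888 0.3042 0.087 ] [0.5884 0.3053 0.083 ]
handle 2631 [0.61634814 0.08214674 0.36107173] 0.39888904771889694
```

View pics/c1.png

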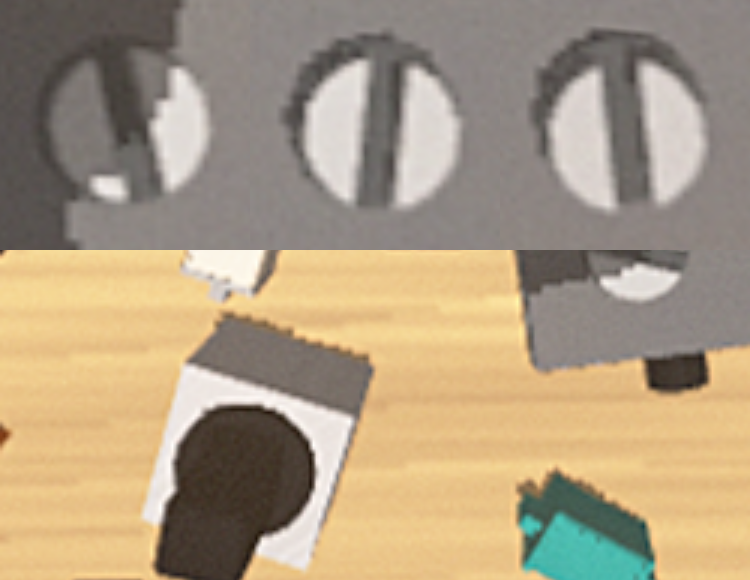

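Rectified to the world plane, the heads sit 62 mm apart. The box yaw comes out near +7°, and the slots near 0.41, 0.05 and 0.2 rad, all inside the stated range. Next I'll look straight down on the driver for the handle's yaw.

```bash
python3 -c "
from h import *
go(.752,.03,.33,164)"
```

```text
turn z 15.5  shift cm [-17.93  -7.32   0.09] rows 4.724361932737086
```

Call:
{"method": "drive_tool", "body": {
  "series": [
    [0, 0, 0, 0, 0, 5.2],
    [0, 0, 0, 0, 0, 5.2],
    [0, 0, 0, 0, 0, 5.1],
    [-3.6, -1.46, 0, 0, 0, 0],
    [-3.6, -1.46, 0, 0, 0, 0],
    [-3.6, -1.46, 0, 0, 0, 0],
    [-3.6, -1.46, 0, 0, 0, 0],
    [-3.5, -1.46, 0, 0, 0, 0]
  ]
}}

```text
t: 5.62
ee_pos: [0.7487, 0.0325, 0.3324]
eef_rot: [3.141, 0.002, 2.862]
force: [1.6, 0.6, 1.2]
width: 0.0855
gripper_force: 0.0
```

Call:
{"method": "drive_tool", "body": {
  "series": [
    [0, 0, 0, 0, 0, 0],
    [0, 0, 0, 0, 0, 0],
    [0, 0, 0, 0, 0, 0]
  ]
}}

```text
t: 5.87
ee_pos: [0.7476, 0.0349, 0.3309]
eef_rot: [3.141, -0.001, 2.864]
force: [-0.2, -0.1, -0.1]
width: 0.0854
gripper_force: 0.0
```

```bash
python3 -c "
from h import *
st(); p,d,c,W=grab('wrist')
X,Y,Z=W[...,0],W[...,1],W[...,2]
u,v=proj([.684,.05,.127],c).astype(int); print(u,v,W[v,u])
m=((Z>.121)&(Z<.135)&(X>.62)&(X<.75)&(Y>0)&(Y<.1)).astype(np.uint8)
for nm,mm,h in [('handle',m,.127),('stand',((Z>.055)&(Z<.07)&(X>.62)&(X<.75)&(Y>0)&(Y<.1)).astype(np.uint8),.062)]:
    ct=max(cv2.findContours(mm,0,1)[0],key=cv2.contourArea).reshape(-1,2)
    q=np.array([ray(a,b,c,h)[:2] for a,b in ct],np.float32); print(nm,mm.sum(),np.median(Z[mm>0]),cv2.minAreaRect(q))
cv2.imwrite('pics/c2.png',cv2.resize(p[v-60:v+60,u-80:u+80,::-1],(640,480)))"
```

```text
t 5.9 p [0.7476 0.0349 0.3309] yaw 164.1 rp [ 3.141e+00 -1.000e-03] F [-0.2 -0.1 -0.1] w 0.0854 q [0.05 0.74 1.08 1.91 0.   0.32]
281 124 [0.68295289 0.05019229 0.12741508]
handle 559 0.12677606823975543 ((0.6853559017181396, 0.05009037256240845), (0.02536786161363125, 0.025639304891228676), 74.66815948486328)
stand 1614 0.06261770588786762 ((0.685679018497467, 0.05010348930954933), (0.059893373399972916, 0.05996990576386452), 70.73834228515625)
```

View pics/c2.png

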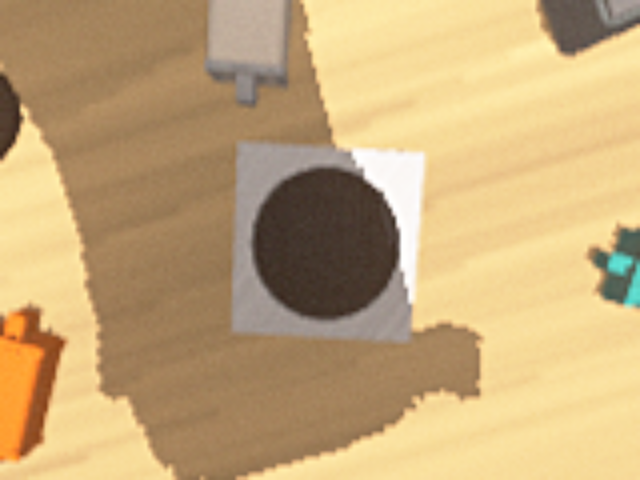

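The crop is centred on the stand at (325,240), with the handle aligned within a few degrees of it. The handle centre is (0.6854, 0.0501) with yaw near 74.7° (mod 90). The top is at 0.127, as expected. Now the grasp.

```bash
python3 -c "
from h import *
go(.6854,.0501,.081,164.7)"
```

```text
turn z -0.6  shift cm [ 6.33 -0.24 25.07] rows 6.306820712451752
```

Call:
{"method": "drive_tool", "body": {
  "series": [
    [3.16, -0.12, 0, 0, 0, -0.6],
    [3.16, -0.12, 0, 0, 0, 0],
    [0, 0, 4, 0, 0, 0],
    [0, 0, 4, 0, 0, 0],
    [0, 0, 4, 0, 0, 0],
    [0, 0, 4, 0, 0, 0],
    [0, 0, 4, 0, 0, 0],
    [0, 0, 2.5, 0, 0, 0]
  ]
}}

```text
t: 6.58
ee_pos: [0.6885, 0.0501, 0.104]
eef_rot: [-3.141, -0.003, 2.876]
force: [0.0, 0.8, -0.1]
width: 0.0854
gripper_force: 0.0
```

Call:
{"method": "drive_tool", "body": {
  "series": [
    [0, 0, 1.5, 0, 0, 0],
    [0, 0, 1, 0, 0, 0],
    [0, 0, 0, 0, 0, 0],
    [0, 0, 0, 0, 0, 0]
  ]
}}

```text
t: 6.92
ee_pos: [0.6918, 0.0498, 0.0824]
eef_rot: [3.141, 0.001, 2.875]
force: [0.2, 0.1, 0.1]
width: 0.0854
gripper_force: 0.0
```

Call:
{"method": "drive_tool", "body": {
  "series": [
    [0, 0, 0, 0, 0, 0],
    [0, 0, 0, 0, 0, 0],
    [0, 0, 0, 0, 0, 0],
    [0, 0, 0, 0, 0, 0],
    [0, 0, 0, 0, 0, 0],
    [0, 0, 0, 0, 0, 0],
    [0, 0, 0, 0, 0, 0],
    [0, 0, 0, 0, 0, 0]
  ],
  "fingers": 0,
  "grip_force": 70
}}

```text
t: 7.58
ee_pos: [0.6926, 0.0491, 0.0811]
eef_rot: [3.141, 0.0, 2.875]
force: [-0.6, -0.4, 4.6]
width: 0.0254
gripper_force: 68.9
```

Call:
{"method": "drive_tool", "body": {
  "series": [
    [0, 0, 0, 0, 0, 0],
    [0, 0, 0, 0, 0, 0],
    [0, 0, 0, 0, 0, 0],
    [0.7, 0, 0, 0, 0, 0],
    [0, 0, 0, 0, 0, 0],
    [0, 0, 0, 0, 0, 0]
  ],
  "fingers": 0.6
}}

```text
t: 8.08
ee_pos: [0.6848, 0.0512, 0.0805]
eef_rot: [-3.141, -0.001, 2.875]
force: [-0.3, 0.6, -0.8]
width: 0.0511
gripper_force: 0.0
```

Call:
{"method": "drive_tool", "body": {
  "series": [
    [0, 0, 0, 0, 0, 0],
    [0, 0, 0, 0, 0, 0],
    [0, 0, 0, 0, 0, 0],
    [0, 0, 0, 0, 0, 0],
    [0, 0, 0, 0, 0, 0],
    [0, 0, 0, 0, 0, 0],
    [0, 0, 0, 0, 0, 0]
  ],
  "fingers": 0
}}

```text
t: 8.67
ee_pos: [0.6856, 0.0511, 0.0807]
eef_rot: [3.141, -0.0, 2.875]
force: [0.3, -0.7, 3.3]
width: 0.0253
gripper_force: 69.1
```

Call:
{"method": "drive_tool", "body": {
  "series": [
    [0, 0, -2, 0, 0, 0],
    [0, 0, -4, 0, 0, 0],
    [0, 0, -4, 0, 0, 0],
    [0, 0, -4, 0, 0, 0],
    [0, 0, -4, 0, 0, 0],
    [0, 0, 0, 0, 0, 0],
    [0, 0, 0, 0, 0, 0]
  ]
}}

```text
t: 9.25
ee_pos: [0.6866, 0.051, 0.2628]
eef_rot: [3.14, 0.003, 2.875]
force: [0.0, -0.2, -2.0]
width: 0.0253
gripper_force: 68.9
```

```bash
python3 -c "
from h import *
st(); p,d,c,W=grab('scene')
o=ctrl.observe(); u,v=proj(o['ee_pos']+[0,0,-.04],c).astype(int); print(u,v)
save('w3.png',p[max(v-50,0):v+50,max(u-60,0):u+60],5)
p,d,c,W=grab('wrist')
save('w4.png',p[:],1)
import cv2
a=cv2.imread('pics/w3.png');b=cv2.imread('pics/w4.png');a=cv2.resize(a,(240,200));b=b[60:420];cv2.imwrite('pics/c3.png',np.hstack([np.vstack([a,np.zeros((160,240,3),np.uint8)]),b]))"
```

```text
t 9.2 p [0.6866 0.051  0.2628] yaw 164.7 rp [3.14e+00 3.00e-03] F [ 0.  -0.2 -2. ] w 0.0253 q [0.07 0.53 0.52 1.55 0.   0.34]
256 246
```

View pics/c3.png

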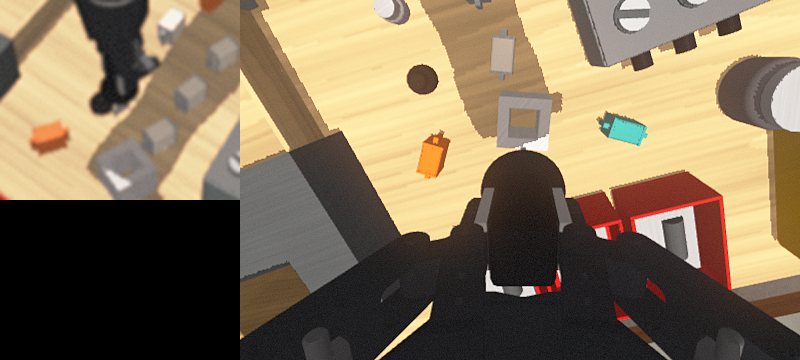

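Call:
{"method": "drive_tool", "body": {
  "series": [
    [0, 0, 0, 0, 0, 6.4],
    [0, 0, 0, 0, 0, 6.4],
    [0, 0, 0, 0, 0, 6.4],
    [0, 0, 0, 0, 0, 6.4],
    [0, 0, 0, 0, 0, 6.4],
    [0, 0, 0, 0, 0, 0]
  ]
}}

```text
t: 9.85
ee_pos: [0.6847, 0.0509, 0.2579]
eef_rot: [-3.138, -0.003, 2.311]
force: [0.0, -0.4, -1.6]
width: 0.0252
gripper_force: 68.7
```

```bash
python3 -c "
from h import *
o=st(); p,d,c,W=grab('scene')
u,v=proj(o['ee_pos']+[0,0,-.04],c).astype(int); print(u,v, proj(o['ee_pos']+[0,0,-.069],c))
X,Y,Z=W[...,0],W[...,1],W[...,2]
m=(np.abs(X-o['ee_pos'][0])<.05)&(np.abs(Y-o['ee_pos'][1])<.05)&(Z>.16)&(Z<.30)
for r in range(v-25,v+25,2): 
  k=np.where(m[r])[0]
  if len(k): print(r,k.min(),k.max(),len(k),Z[r][k].mean().round(3))
"
```

```text
t 9.8 p [0.6847 0.0509 0.2579] yaw 132.4 rp [-3.138e+00 -3.000e-03] F [ 0.  -0.4 -1.6] w 0.0252 q [0.07 0.54 0.51 1.55 0.   0.9 ]
256 246 [257.23404963 252.82761614]
233 262 262 1 0.246
235 248 264 4 0.246
237 247 265 7 0.246
239 246 265 8 0.245
241 246 265 19 0.261
243 247 265 19 0.255
245 248 264 17 0.245
247 249 262 14 0.245
249 253 261 9 0.228
251 253 261 9 0.198
```

Rotated this way the blade spans 9 px (about 22 mm) across the view, so its wide side lies along tool y. Next I'll measure the heads from straight above, on the way to them.

```bash
python3 -c "
from h import *
go(.666,.222,.26,163.3)"
```

```text
turn z -30.5  shift cm [ 6.72 15.84 -0.21] rows 4.197520771570541
```

Call:
{"method": "drive_tool", "body": {
  "series": [
    [0, 0, 0, 0, 0, -6.1],
    [0, 0, 0, 0, 0, -6.1],
    [0, 0, 0, 0, 0, -6.1],
    [0, 0, 0, 0, 0, -6.1],
    [0, 0, 0, 0, 0, -6.1],
    [1.35, 3.2, 0, 0, 0, 0],
    [1.35, 3.2, 0, 0, 0, 0],
    [1.35, 3.2, 0, 0, 0, 0]
  ]
}}

```text
t: 10.57
ee_pos: [0.674, 0.155, 0.2592]
eef_rot: [-3.141, -0.003, 2.851]
force: [0.5, 0.7, -2.3]
width: 0.0257
gripper_force: 69.1
```

Call:
{"method": "drive_tool", "body": {
  "series": [
    [1.35, 3.2, 0, 0, 0, 0],
    [1.35, 3.1, 0, 0, 0, 0],
    [0, 0, 0, 0, 0, 0],
    [0, 0, 0, 0, 0, 0],
    [0, 0, 0, 0, 0, 0],
    [0, 0, 0, 0, 0, 0]
  ]
}}

```text
t: 11.07
ee_pos: [0.6669, 0.2216, 0.26]
eef_rot: [-3.141, -0.002, 2.849]
force: [-0.0, 1.1, -1.3]
width: 0.0253
gripper_force: 69.3
```

```bash
cat > m2.py <<'E'
from h import *
st(); p,d,c,W=grab('wrist'); g=cv2.cvtColor(p,cv2.COLOR_RGB2GRAY)
H=.087; S=.0004; x0,y0=.53,.13; N,M=300,600   # rows = x (up), cols = y
gy,gx=np.meshgrid(np.arange(M),np.arange(N))
P=np.stack([x0+gx*S,y0+gy*S,np.full(gx.shape,H)],-1); q=(P@np.array(c['R']).T+np.array(c['t']))@np.array(c['K']).T
m=(q[...,:2]/q[...,2:]).astype(np.float32); I=cv2.remap(p,m[...,0],m[...,1],cv2.INTER_LINEAR)
for x,y in [(.6047,.1813),(.5969,.2431),(.5894,.3056)]:
    k=(np.hypot(W[...,0]-x,W[...,1]-y)<.013); print('z pct',np.percentile(W[k][:,2],[20,50,80,90]).round(4))
for x in np.arange(.54,.65,.02): cv2.circle(I,(int((.2-y0)/S),int((x-x0)/S)),1,(255,0,0),-1)
save('rect.png',I[:,:],1.3)
E
python3 m2.py
```

```text
t 11.1 p [0.6669 0.2216 0.26  ] yaw 163.2 rp [-3.141e+00 -2.000e-03] F [-0.   1.1 -1.3] w 0.0253 q [0.32 0.57 0.57 1.58 0.   0.61]
z pct [0.0831 0.0903 0.0913 0.0917]
z pct [0.0904 0.4026 0.4026 0.4026]
z pct [0.083  0.0903 0.0912 0.0916]
```

View pics/rect.png

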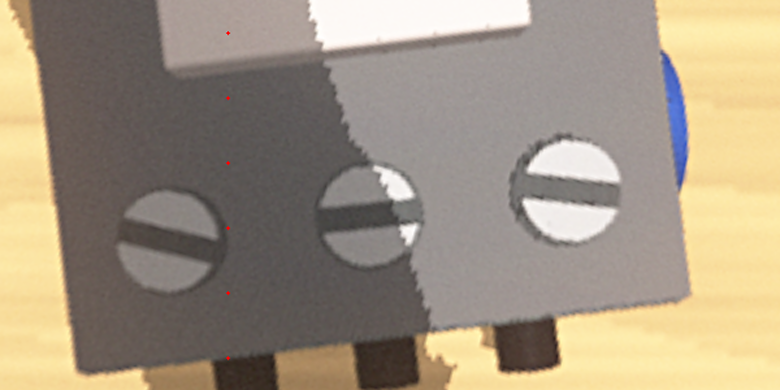

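```bash
cat > m3.py <<'E'
from h import *
z=np.load('wrist.npz'); p,d=z['p'],z['d']; c=dict(K=z['K'],R=z['R'],t=z['t'])
H=.0905; S=.0002; N=240
cs=[]
for x,y in [(.6045,.182),(.5965,.2431),(.5890,.305)]:
    gy,gx=np.meshgrid(np.arange(N),np.arange(N))
    P=np.stack([x+(gx-N/2)*S,y+(gy-N/2)*S,np.full(gx.shape,H)],-1); q=(P@c['R'].T+c['t'])@c['K'].T
    m=(q[...,:2]/q[...,2:]).astype(np.float32); I=cv2.remap(p,m[...,0],m[...,1],cv2.INTER_CUBIC); g=cv2.GaussianBlur(cv2.cvtColor(I,cv2.COLOR_RGB2GRAY),(5,5),0)
    h=cv2.HoughCircles(g,cv2.HOUGH_GRADIENT_ALT,1.5,20,param1=60,param2=.5,minRadius=70,maxRadius=82)
    if h is None: h=cv2.HoughCircles(g,cv2.HOUGH_GRADIENT,1,200,param1=60,param2=10,minRadius=71,maxRadius=80)
    h=h[0][0]; cx,cy=x+(h[1]-N/2)*S,y+(h[0]-N/2)*S; cs.append((cx,cy)); print('centre',round(cx,4),round(cy,4),'r mm',h[2]*S*1e3)
cs=np.array(cs); v=cs[2]-cs[0]; print('spacing',np.linalg.norm(np.diff(cs,axis=0),axis=1),'yaw',np.degrees(np.arctan2(-v[0],v[1])))
E
python3 m3.py; python3 -c "
from h import *
go(.6045,.182,.167,163.3)"
```

```text
centre 0.6045 0.1814 r mm 15.255726
centre 0.5965 0.2425 r mm 15.37296
centre 0.5896 0.305 r mm 15.093722
spacing [0.06162151 0.06287973] yaw 6.873858
turn z -0.1  shift cm [ 4.84 -5.57  9.33] rows 2.9020955577979803
```

Call:
{"method": "drive_tool", "body": {
  "series": [
    [0, 0, 0, 0, 0, -2.8],
    [1.7, -1.8, 0, 0, 0, 0],
    [1.7, -1.8, 0, 0, 0, 0],
    [1.7, -1.8, 0, 0, 0, 0],
    [0, 0, 3, 0, 0, 0],
    [0, 0, 3, 0, 0, 0],
    [0, 0, 2, 0, 0, 0],
    [0, 0, 0, 0, 0, 0]
  ]
}}

```text
t: 11.78
ee_pos: [0.6021, 0.1806, 0.1766]
eef_rot: [-3.138, -0.006, 2.896]
force: [-0.6, -0.8, -2.0]
width: 0.0253
gripper_force: 69.3
```

Call:
{"method": "drive_tool", "body": {
  "series": [
    [0, 0, 1, 0, 0, 0],
    [0, 0, 0, 0, 0, 0],
    [0, 0, 0, 0, 0, 0],
    [0, 0, 0, 0, 0, 0]
  ]
}}

```text
t: 12.12
ee_pos: [0.605, 0.1827, 0.1718]
eef_rot: [3.141, 0.001, 2.897]
force: [0.7, 0.7, -1.3]
width: 0.0252
gripper_force: 69.3
```

```bash
python3 -c "
from h import *
st();go(.6043,.1814,.1535,166)"
```

```text
t 12.1 p [0.605  0.1827 0.1718] yaw 166.0 rp [3.141e+00 1.000e-03] F [ 0.7  0.7 -1.3] w 0.0252 q [0.29 0.44 0.14 1.27 0.   0.54]
turn z -0.0  shift cm [ 0.04 -0.15  1.83] rows 0.44886318713109213
```

Call:
{"method": "drive_tool", "body": {
  "series": [
    [0.04, -0.15, 0, 0, 0, 0],
    [0, 0, 0.6, 0, 0, 0],
    [0, 0, 0.3, 0, 0, 0],
    [0, 0, 0.3, 0, 0, 0],
    [0, 0, 0.3, 0, 0, 0],
    [0, 0, 0.3, 0, 0, 0],
    [0, 0, 0, 0, 0, 0],
    [0, 0, 0, 0, 0, 0]
  ]
}}

```text
t: 12.78
ee_pos: [0.6057, 0.1812, 0.1585]
eef_rot: [3.138, 0.008, 2.897]
force: [-6.3, -5.3, 39.5]
width: 0.0252
gripper_force: 74.5
```

Call:
{"method": "drive_tool", "body": {
  "series": [
    [0, 0, 0, 0, 0, 0],
    [0, 0, 0, 0, 0, 0]
  ]
}}

```text
t: 12.95
ee_pos: [0.6057, 0.1812, 0.1586]
eef_rot: [3.138, 0.008, 2.897]
force: [-5.6, -5.1, 38.5]
width: 0.0255
gripper_force: 74.5
```

Call:
{"method": "drive_tool", "body": {
  "series": [
    [0, 0, -0.7, 0, 0, 0],
    [0, 0, 0, 0, 0, 0],
    [0, 0, 0, 0, 0, 0],
    [0, 0, 0, 0, 0, 0]
  ]
}}

```text
t: 13.28
ee_pos: [0.6036, 0.1814, 0.1592]
eef_rot: [-3.141, -0.001, 2.897]
force: [0.8, -1.3, 5.2]
width: 0.0254
gripper_force: 70.2
```

```bash
python3 -c "
from h import *
st();go(.6043,.1814,.1535,166)
p,d,c,W=grab('scene'); u,v=proj([.6043,.1814,.09],c).astype(int); I=p[v-30:v+30,u-40:u+40]; 
p2,d2,c2,W2=grab('wrist'); u,v=proj([.6043,.1814,.09],c2).astype(int); print(u,v); J=p2[max(0,v-60):v+60,max(0,u-80):u+80]
import cv2
cv2.imwrite('pics/c5.png',np.hstack([cv2.resize(I,(400,300),interpolation=2),cv2.resize(J,(400,300))])[...,::-1])"
```

```text
t 13.3 p [0.6036 0.1814 0.1592] yaw 166.0 rp [-3.141e+00 -1.000e-03] F [ 0.8 -1.3  5.2] w 0.0254 q [0.29 0.45 0.11 1.24 0.   0.54]
turn z 0.0  shift cm [-0.07  0.02  0.57] rows 0.14038818436921444
284 221
```

View pics/c5.png

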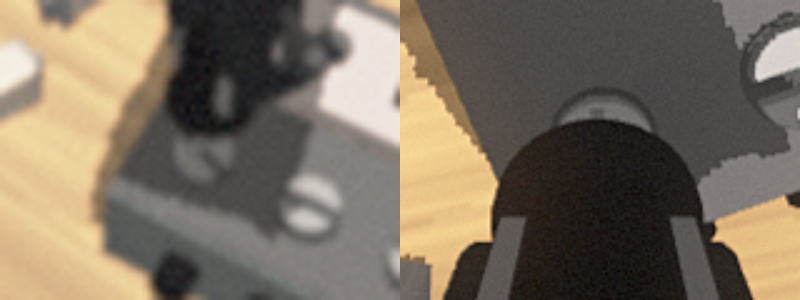

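The blade is resting on the head: the tip is at about 0.090, which is the head top. I'll search gently across the slot under light pressure.

Call:
{"method": "drive_tool", "body": {
  "series": [
    [-0.07, 0, 0.15, 0, 0, 0],
    [0, 0, 0, 0, 0, 0],
    [0, 0, 0, 0, 0, 0]
  ]
}}

```text
t: 13.63
ee_pos: [0.6039, 0.1814, 0.159]
eef_rot: [3.141, -0.001, 2.897]
force: [-3.8, 0.1, 13.8]
width: 0.0253
gripper_force: 71.3
```

Call:
{"method": "drive_tool", "body": {
  "series": [
    [-0.06, 0, 0, 0, 0, 0],
    [-0.06, 0, 0, 0, 0, 0],
    [0, 0, 0, 0, 0, 0]
  ]
}}

```text
t: 13.88
ee_pos: [0.6043, 0.1812, 0.1589]
eef_rot: [3.141, -0.003, 2.898]
force: [-6.5, 1.4, 15.1]
width: 0.0252
gripper_force: 71.4
```

Call:
{"method": "drive_tool", "body": {
  "series": [
    [0.08, 0, 0, 0, 0, 0],
    [0.08, 0, 0, 0, 0, 0],
    [0.08, 0, 0, 0, 0, 0],
    [0, 0, 0, 0, 0, 0]
  ]
}}

```text
t: 14.22
ee_pos: [0.6035, 0.1815, 0.1591]
eef_rot: [3.141, 0.001, 2.897]
force: [-1.2, -2.2, 11.0]
width: 0.0252
gripper_force: 70.9
```

Call:
{"method": "drive_tool", "body": {
  "series": [
    [0.08, 0, 0, 0, 0, 0],
    [0.08, 0, 0, 0, 0, 0],
    [0, 0, 0, 0, 0, 0]
  ]
}}

```text
t: 14.47
ee_pos: [0.603, 0.1816, 0.1591]
eef_rot: [3.141, 0.003, 2.897]
force: [3.2, -2.8, 9.6]
width: 0.0249
gripper_force: 70.6
```

My blade-axis reading was a quarter turn off. At yaw 132° it is tool x, not tool y, that lies across the scene view, so the blade lies along tool x. I'll raise the driver and re-orient to yaw 255.5°.

Call:
{"method": "drive_tool", "body": {
  "series": [
    [0, 0, -1.5, 0, 0, 0],
    [0, 0, 0, 0, 0, -7],
    [0, 0, 0, 0, 0, -7],
    [0, 0, 0, 0, 0, -7],
    [0, 0, 0, 0, 0, -7],
    [0, 0, 0, 0, 0, -7],
    [0, 0, 0, 0, 0, -7],
    [0, 0, 0, 0, 0, -7]
  ]
}}

```text
t: 15.13
ee_pos: [0.601, 0.1817, 0.1718]
eef_rot: [3.14, -0.003, -2.525]
force: [1.2, -0.3, -0.9]
width: 0.025
gripper_force: 69.2
```

Call:
{"method": "drive_tool", "body": {
  "series": [
    [0, 0, 0, 0, 0, -7],
    [0, 0, 0, 0, 0, -7],
    [0, 0, 0, 0, 0, -7],
    [0, 0, 0, 0, 0, -7],
    [0, 0, 0, 0, 0, -7],
    [0, 0, 0, 0, 0, -5.5],
    [0, 0, 0, 0, 0, 0],
    [0, 0, 0, 0, 0, 0]
  ]
}}

```text
t: 15.8
ee_pos: [0.6012, 0.1817, 0.1722]
eef_rot: [3.139, -0.001, -1.827]
force: [-0.1, -0.5, -1.7]
width: 0.0252
gripper_force: 69.2
```

```bash
python3 -c "
from h import *
st();go(.6043,.1814,.1535,-104.5)"
```

```text
t 15.8 p [0.6012 0.1817 0.1722] yaw -104.7 rp [ 3.139e+00 -1.000e-03] F [-0.1 -0.5 -1.7] w 0.0252 q [ 0.29  0.44  0.13  1.27  0.   -1.02]
turn z -0.2  shift cm [-0.05 -0.32  1.87] rows 0.46193112853411833
```

Call:
{"method": "drive_tool", "body": {
  "series": [
    [-0.05, -0.32, 0.5, 0, 0, 0],
    [0, 0, 0.4, 0, 0, 0],
    [0, 0, 0.2, 0, 0, 0],
    [0, 0, 0.2, 0, 0, 0],
    [0, 0, 0.2, 0, 0, 0],
    [0, 0, 0, 0, 0, 0],
    [0, 0, 0, 0, 0, 0],
    [0, 0, 0, 0, 0, 0]
  ]
}}

```text
t: 16.47
ee_pos: [0.6048, 0.1816, 0.1583]
eef_rot: [3.141, 0.0, -1.824]
force: [-0.6, -0.1, -1.4]
width: 0.0254
gripper_force: 69.2
```

Call:
{"method": "drive_tool", "body": {
  "series": [
    [0, 0.03, 0.2, 0, 0, 0],
    [0, 0, 0.2, 0, 0, 0],
    [0, 0, 0.1, 0, 0, 0],
    [0, 0, 0, 0, 0, 0],
    [0, 0, 0, 0, 0, 0]
  ]
}}

```text
t: 16.88
ee_pos: [0.6043, 0.1816, 0.153]
eef_rot: [3.141, -0.0, -1.824]
force: [0.0, 0.9, -2.3]
width: 0.0252
gripper_force: 69.2
```

Call:
{"method": "drive_tool", "body": {
  "series": [
    [0, 0, 0, 0, 0, 6],
    [0, 0, 0, 0, 0, 6],
    [0, 0, 0, 0, 0, 6],
    [0, 0, 0, 0, 0, 6],
    [0, 0, 0, 0, 0, 6],
    [0, 0, 0, 0, 0, 6],
    [0, 0, 0, 0, 0, 6],
    [0, 0, 0, 0, 0, 6]
  ]
}}

```text
t: 17.55
ee_pos: [0.6039, 0.1819, 0.1531]
eef_rot: [3.14, -0.001, -2.666]
force: [-1.7, 0.9, -1.0]
width: 0.0255
gripper_force: 69.3
```

Call:
{"method": "drive_tool", "body": {
  "series": [
    [0, 0, 0, 0, 0, 6],
    [0, 0, 0, 0, 0, 6],
    [0, 0, 0, 0, 0, 6],
    [0, 0, 0, 0, 0, 6],
    [0, 0, 0, 0, 0, 3.5],
    [0, 0, 0, 0, 0, 0],
    [0, 0, 0, 0, 0, 0],
    [0, 0, 0, 0, 0, 0]
  ]
}}

```text
t: 18.22
ee_pos: [0.6039, 0.1822, 0.1531]
eef_rot: [3.14, -0.002, -3.139]
force: [-3.0, 3.5, -1.0]
width: 0.025
gripper_force: 69.4
```

```bash
python3 -c "
from h import *
o=st();print(o['ft_torque'])"
```

```text
t 18.2 p [0.6039 0.1822 0.1531] yaw -179.8 rp [ 3.14e+00 -2.00e-03] F [-3.   3.5 -1. ] w 0.0250 q [0.29 0.45 0.11 1.23 0.   0.29]
[1.20423185 0.87357751 0.02421289]
```

Call:
{"method": "drive_tool", "body": {
  "series": [
    [0, 0, 0, 0, 0, 2.5],
    [0, 0, 0, 0, 0, 0],
    [0, 0, 0, 0, 0, -5],
    [0, 0, -1.5, 0, 0, 0],
    [0, 0, -1.5, 0, 0, -6],
    [0, 0, 0, 0, 0, -7.1],
    [0, 0, 0, 0, 0, -7.1],
    [0, 0, 0, 0, 0, -7.1]
  ]
}}

```text
t: 18.88
ee_pos: [0.6051, 0.1812, 0.1836]
eef_rot: [-3.141, 0.0, -2.613]
force: [-0.5, -0.4, -1.7]
width: 0.0252
gripper_force: 69.5
```

Call:
{"method": "drive_tool", "body": {
  "series": [
    [0, 0, 0, 0, 0, -7.1],
    [0, 0, 0, 0, 0, -7.1],
    [0, 0, 0, 0, 0, -7.1],
    [0, 0, 0, 0, 0, -7.1],
    [0, 0, 0, 0, 0, -7.1],
    [0, 0, 0, 0, 0, -7.1],
    [0, 0, 0, 0, 0, -7.1],
    [0, 0, 0, 0, 0, -7.1]
  ]
}}

```text
t: 19.55
ee_pos: [0.6049, 0.1811, 0.1832]
eef_rot: [-3.141, -0.001, -1.622]
force: [0.7, -0.4, -2.1]
width: 0.0252
gripper_force: 69.5
```

Call:
{"method": "drive_tool", "body": {
  "series": [
    [0, 0, 0, 0, 0, -7.1],
    [-3, 0.03, 0, 0, 0, 0],
    [-3, 0.03, 0, 0, 0, 0],
    [0, 0, 0, 0, 0, 0],
    [0, 0, 0, 0, 0, 0],
    [0, 0, 0, 0, 0, 0]
  ]
}}

```text
t: 20.05
ee_pos: [0.6001, 0.2411, 0.1831]
eef_rot: [3.141, -0.001, -1.505]
force: [0.3, -0.2, -0.8]
width: 0.0255
gripper_force: 69.5
```

```bash
python3 -c "
from h import *
st();go(.5969,.2430,.1535,-84)
p,d,c,W=grab('wrist'); u,v=proj([.6043,.1814,.09],c).astype(int); print(u,v)
a,b=max(u-40,0),max(v-30,0);save('c6.png',p[b:b+60,a:a+80],4)"
```

```text
t 20.1 p [0.6001 0.2411 0.1831] yaw -86.2 rp [ 3.141e+00 -1.000e-03] F [ 0.3 -0.2 -0.8] w 0.0255 q [ 0.38  0.47  0.21  1.31 -0.   -1.25]
turn z -2.2  shift cm [-0.23  0.3   2.96] rows 0.7266901277660496
281 136
```

View pics/c6.png

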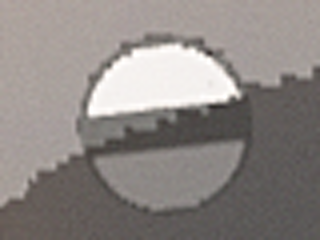

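The crop shows screw 1's slot at about 10.5° in world, which puts the screw at about 1.5 rad and tight. On to screw 2.

Call:
{"method": "drive_tool", "body": {
  "series": [
    [-0.23, 0.3, 0.8, 0, 0, -2.2],
    [0, 0, 0.6, 0, 0, 0],
    [0, 0, 0.4, 0, 0, 0],
    [0, 0, 0.3, 0, 0, 0],
    [0, 0, 0.3, 0, 0, 0],
    [0, 0, 0, 0, 0, 0],
    [0, 0, 0, 0, 0, 0]
  ]
}}

```text
t: 20.68
ee_pos: [0.5969, 0.2433, 0.1591]
eef_rot: [3.141, 0.0, -1.468]
force: [1.2, 0.2, -2.1]
width: 0.025
gripper_force: 69.5
```

```bash
python3 -c "
from h import *
st();go(.5969,.2430,.1535,-84)"
```

```text
t 20.7 p [0.5969 0.2433 0.1591] yaw -84.1 rp [3.141 0.   ] F [ 1.2  0.2 -2.1] w 0.0250 q [ 0.39  0.47  0.16  1.25  0.   -1.29]
turn z -0.1  shift cm [0.03 0.   0.56] rows 0.13634068359062373
```

Call:
{"method": "drive_tool", "body": {
  "series": [
    [0, 0, 0.2, 0, 0, 0],
    [0, 0, 0.2, 0, 0, 0],
    [0, 0, 0.2, 0, 0, 0],
    [0, 0, 0, 0, 0, 0],
    [0, 0, 0, 0, 0, 0]
  ]
}}

```text
t: 21.1
ee_pos: [0.5967, 0.2435, 0.153]
eef_rot: [3.14, 0.0, -1.468]
force: [-0.4, -1.0, -1.7]
width: 0.0255
gripper_force: 69.5
```

In the slot with no contact force. Turning to yaw 177.5°.

Call:
{"method": "drive_tool", "body": {
  "series": [
    [0, 0, 0, 0, 0, 6.2],
    [0, 0, 0, 0, 0, 6.2],
    [0, 0, 0, 0, 0, 6.2],
    [0, 0, 0, 0, 0, 6.2],
    [0, 0, 0, 0, 0, 6.2],
    [0, 0, 0, 0, 0, 6.2],
    [0, 0, 0, 0, 0, 6.2],
    [0, 0, 0, 0, 0, 6.2]
  ]
}}

```text
t: 21.77
ee_pos: [0.5966, 0.2436, 0.1532]
eef_rot: [3.14, -0.001, -2.339]
force: [-1.0, -0.1, -0.5]
width: 0.0251
gripper_force: 69.6
```

Call:
{"method": "drive_tool", "body": {
  "series": [
    [0, 0, 0, 0, 0, 6.2],
    [0, 0, 0, 0, 0, 6.2],
    [0, 0, 0, 0, 0, 6.2],
    [0, 0, 0, 0, 0, 6.2],
    [0, 0, 0, 0, 0, 6.2],
    [0, 0, 0, 0, 0, 6.2],
    [0, 0, 0, 0, 0, 6.2],
    [0, 0, 0, 0, 0, 5]
  ]
}}

```text
t: 22.43
ee_pos: [0.5963, 0.244, 0.1532]
eef_rot: [3.141, -0.002, 3.1]
force: [-2.6, 3.2, -0.4]
width: 0.0252
gripper_force: 69.6
```

Call:
{"method": "drive_tool", "body": {
  "series": [
    [0, 0, 0, 0, 0, 0],
    [0, 0, 0, 0, 0, 0],
    [0, 0, 0, 0, 0, 0]
  ]
}}

```text
t: 22.68
ee_pos: [0.5965, 0.2439, 0.1532]
eef_rot: [3.141, -0.001, 3.108]
force: [-3.1, 3.3, -0.6]
width: 0.0252
gripper_force: 69.6
```

Call:
{"method": "drive_tool", "body": {
  "series": [
    [0, 0, 0, 0, 0, -5],
    [0, 0, -1.5, 0, 0, 0],
    [0, 0, -1.5, 0, 0, -6.5],
    [0, 0, 0, 0, 0, -7],
    [0, 0, 0, 0, 0, -7],
    [0, 0, 0, 0, 0, -7],
    [0, 0, 0, 0, 0, -7],
    [0, 0, 0, 0, 0, -7]
  ]
}}

```text
t: 23.35
ee_pos: [0.5973, 0.2431, 0.1833]
eef_rot: [-3.141, -0.0, -2.359]
force: [-0.1, 0.2, -1.2]
width: 0.0255
gripper_force: 69.6
```

Call:
{"method": "drive_tool", "body": {
  "series": [
    [0, 0, 0, 0, 0, -7],
    [0, 0, 0, 0, 0, -7],
    [0, 0, 0, 0, 0, -7],
    [0, 0, 0, 0, 0, -7],
    [0, 0, 0, 0, 0, -7],
    [0, 0, 0, 0, 0, -5],
    [-3, 0.65, 0, 0, 0, 0],
    [-3, 0.65, 0, 0, 0, 0]
  ]
}}

```text
t: 24.02
ee_pos: [0.5906, 0.3035, 0.1836]
eef_rot: [-3.141, -0.0, -1.669]
force: [0.3, 0.9, -2.3]
width: 0.0252
gripper_force: 69.5
```

Call:
{"method": "drive_tool", "body": {
  "series": [
    [0, 0, 0, 0, 0, 0],
    [0, 0, 0, 0, 0, 0],
    [0, 0, 0, 0, 0, 0]
  ]
}}

```text
t: 24.27
ee_pos: [0.5899, 0.3042, 0.183]
eef_rot: [3.141, -0.001, -1.667]
force: [0.8, -0.3, -2.1]
width: 0.0252
gripper_force: 69.6
```

```bash
python3 -c "
from h import *
st();go(.5894,.3045,.1535,-95.5)
p,d,c,W=grab('wrist'); u,v=proj([.5969,.2430,.09],c).astype(int); print(u,v)
a,b=max(u-40,0),max(v-30,0);save('c7.png',p[b:b+60,a:a+80],4)"
```

```text
t 24.3 p [0.5899 0.3042 0.183 ] yaw -95.5 rp [ 3.141e+00 -1.000e-03] F [ 0.8 -0.3 -2.1] w 0.0252 q [ 0.48  0.5   0.26  1.33 -0.   -1.  ]
turn z -0.0  shift cm [-0.02  0.05  2.95] rows 0.7201591270422086
265 136
```

View pics/c7.png

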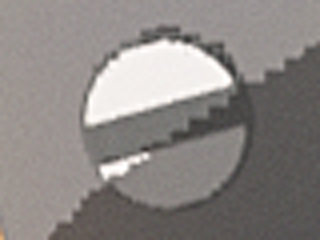

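The crop shows screw 2's slot at about 9° in world, so the screw is at about 1.5 rad and tight. Screw 3 next.

Call:
{"method": "drive_tool", "body": {
  "series": [
    [-0.02, 0.05, 0.9, 0, 0, 0],
    [0, 0, 0.7, 0, 0, 0],
    [0, 0, 0.4, 0, 0, 0],
    [0, 0, 0.4, 0, 0, 0],
    [0, 0, 0.2, 0, 0, 0],
    [0, 0, 0.2, 0, 0, 0],
    [0, 0, 0.2, 0, 0, 0],
    [0, 0, 0, 0, 0, 0]
  ]
}}

```text
t: 24.98
ee_pos: [0.5892, 0.3047, 0.1528]
eef_rot: [3.14, -0.0, -1.668]
force: [0.2, -0.1, -1.7]
width: 0.025
gripper_force: 69.6
```

Call:
{"method": "drive_tool", "body": {
  "series": [
    [0, 0, 0, 0, 0, 0],
    [0, 0, 0, 0, 0, 0]
  ]
}}

```text
t: 25.15
ee_pos: [0.5893, 0.3048, 0.1534]
eef_rot: [3.141, 0.0, -1.668]
force: [-0.1, -0.5, -2.6]
width: 0.0253
gripper_force: 69.6
```

Call:
{"method": "drive_tool", "body": {
  "series": [
    [0, 0, 0, 0, 0, 6.2],
    [0, 0, 0, 0, 0, 6.2],
    [0, 0, 0, 0, 0, 6.2],
    [0, 0, 0, 0, 0, 6.2],
    [0, 0, 0, 0, 0, 6.2],
    [0, 0, 0, 0, 0, 6.2],
    [0, 0, 0, 0, 0, 6.2],
    [0, 0, 0, 0, 0, 6.2]
  ]
}}

```text
t: 25.82
ee_pos: [0.5889, 0.3051, 0.1534]
eef_rot: [3.14, -0.001, -2.539]
force: [-2.2, 1.1, -0.7]
width: 0.0251
gripper_force: 69.6
```

Call:
{"method": "drive_tool", "body": {
  "series": [
    [0, 0, 0, 0, 0, 6.2],
    [0, 0, 0, 0, 0, 6.2],
    [0, 0, 0, 0, 0, 6.2],
    [0, 0, 0, 0, 0, 6.2],
    [0, 0, 0, 0, 0, 6.2],
    [0, 0, 0, 0, 0, 6.2],
    [0, 0, 0, 0, 0, 0],
    [0, 0, 0, 0, 0, 0]
  ]
}}

```text
t: 26.48
ee_pos: [0.5889, 0.3054, 0.1534]
eef_rot: [3.14, -0.001, 3.104]
force: [-1.9, 2.6, -1.1]
width: 0.0252
gripper_force: 69.6
```

Call:
{"method": "drive_tool", "body": {
  "series": [
    [0, 0, 0, 0, 0, 0],
    [0, 0, 0, 0, 0, -5],
    [0, 0, -1.5, 0, 0, 0],
    [0, 0, -1.5, 0, 0, 0],
    [0, 0, -4, 0, 0, 0],
    [0, 0, -2, 0, 0, 0],
    [0, 0, 0, 0, 0, 0],
    [0, 0, 0, 0, 0, 0]
  ]
}}

```text
t: 27.15
ee_pos: [0.5903, 0.3046, 0.2444]
eef_rot: [3.141, 0.002, -3.095]
force: [1.2, 0.6, -2.0]
width: 0.0253
gripper_force: 69.8
```

```bash
python3 -c "
from h import *
st();go(.6857,.0501,.26,164.7)"
```

```text
t 27.1 p [0.5903 0.3046 0.2444] yaw -177.3 rp [3.141e+00 2.000e-03] F [ 1.2  0.6 -2. ] w 0.0253 q [ 0.48  0.48  0.39  1.48 -0.    0.43]
turn z -342.0  shift cm [-15.92 -22.03  -1.54] rows 6.64042466323633
```

Call:
{"method": "drive_tool", "body": {
  "series": [
    [0, 0, 0, 0, 0, 6],
    [0, 0, 0, 0, 0, 6],
    [0, 0, 0, 0, 0, 6],
    [-2.27, -3.15, -0.22, 0, 0, 0],
    [-2.27, -3.15, -0.22, 0, 0, 0],
    [-2.27, -3.15, -0.22, 0, 0, 0],
    [-2.27, -3.15, -0.22, 0, 0, 0],
    [-2.27, -3.15, -0.22, 0, 0, 0]
  ]
}}

```text
t: 27.82
ee_pos: [0.6568, 0.1207, 0.2523]
eef_rot: [-3.14, -0.003, 2.875]
force: [1.4, 1.0, -2.0]
width: 0.0253
gripper_force: 69.8
```

Call:
{"method": "drive_tool", "body": {
  "series": [
    [-2.27, -3.15, -0.22, 0, 0, 0],
    [-2.27, -3.15, -0.22, 0, 0, 0],
    [0, 0, 0, 0, 0, 0],
    [0, 0, 0, 0, 0, 0],
    [0, 0, 0, 0, 0, 0],
    [0, 0, 0, 0, 0, 0]
  ]
}}

```text
t: 28.32
ee_pos: [0.6834, 0.0508, 0.2575]
eef_rot: [-3.141, -0.002, 2.874]
force: [0.1, 0.4, -1.7]
width: 0.025
gripper_force: 69.7
```

```bash
python3 -c "
from h import *
st();go(.6857,.0503,.083,164.7)
p,d,c,W=grab('top'); u,v=proj([.5894,.3045,.09],c).astype(int)
p,d,c,W=grab('scene'); u,v=proj([.5894,.3045,.09],c).astype(int); save('c8.png',p[v-30:v+30,u-60:u+20],5)"
```

```text
t 28.3 p [0.6834 0.0508 0.2575] yaw 164.7 rp [-3.141e+00 -2.000e-03] F [ 0.1  0.4 -1.7] w 0.0250 q [0.07 0.53 0.5  1.55 0.   0.34]
turn z -0.0  shift cm [-0.27  0.02 17.45] rows 4.255940389689093
```

View pics/c8.png

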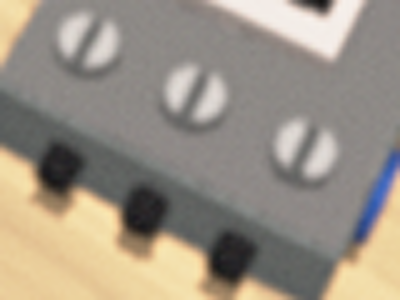

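All three slots at (87,42), (195,95) and (305,150) now lie along the box x axis, parallel to each other. I'll lower the driver into the stand.

Call:
{"method": "drive_tool", "body": {
  "series": [
    [-0.27, 0.02, 3, 0, 0, 0],
    [0, 0, 4, 0, 0, 0],
    [0, 0, 3, 0, 0, 0],
    [0, 0, 0.5, 0, 0, 0],
    [0, 0, 0, 0, 0, 0],
    [0, 0, 0, 0, 0, 0]
  ]
}}

```text
t: 28.92
ee_pos: [0.687, 0.0502, 0.155]
eef_rot: [3.141, 0.0, 2.874]
force: [0.5, 0.1, -0.4]
width: 0.0255
gripper_force: 69.7
```

```bash
python3 -c "
from h import *
st();go(.6857,.0503,.083,164.7)"
```

```text
t 28.9 p [0.687  0.0502 0.155 ] yaw 164.7 rp [3.141 0.   ] F [ 0.5  0.1 -0.4] w 0.0255 q [0.07 0.55 0.28 1.3  0.   0.34]
turn z -0.0  shift cm [ 0.13 -0.03  7.2 ] rows 1.7565616074624855
```

Call:
{"method": "drive_tool", "body": {
  "series": [
    [0.13, -0.03, 1, 0, 0, 0],
    [0, 0, 2, 0, 0, 0],
    [0, 0, 2, 0, 0, 0],
    [0, 0, 1, 0, 0, 0],
    [0, 0, 0.5, 0, 0, 0],
    [0, 0, 0.5, 0, 0, 0],
    [0, 0, 0, 0, 0, 0],
    [0, 0, 0, 0, 0, 0]
  ]
}}

```text
t: 29.58
ee_pos: [0.6857, 0.0496, 0.0843]
eef_rot: [3.141, 0.0, 2.873]
force: [0.1, -1.0, -2.0]
width: 0.0251
gripper_force: 69.7
```

Call:
{"method": "drive_tool", "body": {
  "series": [
    [0, 0, 0.1, 0, 0, 0],
    [0, 0, 0, 0, 0, 0],
    [0, 0, 0, 0, 0, 0]
  ]
}}

```text
t: 29.83
ee_pos: [0.6854, 0.0496, 0.083]
eef_rot: [3.141, -0.0, 2.873]
force: [0.0, 0.7, -1.6]
width: 0.025
gripper_force: 69.7
```

Call:
{"method": "drive_tool", "body": {
  "series": [
    [0, 0, 0.2, 0, 0, 0],
    [0, 0, 0, 0, 0, 0],
    [0, 0, 0, 0, 0, 0]
  ]
}}

```text
t: 30.08
ee_pos: [0.6855, 0.0496, 0.0808]
eef_rot: [3.141, -0.0, 2.873]
force: [0.0, 0.0, 1.4]
width: 0.025
gripper_force: 70.2
```

Call:
{"method": "drive_tool", "body": {
  "series": [
    [0, 0, 0, 0, 0, 0],
    [0, 0, 0, 0, 0, 0],
    [0, 0, 0, 0, 0, 0],
    [0, 0, 0, 0, 0, 0],
    [0, 0, -4, 0, 0, 0],
    [0, 0, -4, 0, 0, 0],
    [0, 0, -4, 0, 0, 0],
    [0, 0, -4, 0, 0, 0]
  ],
  "fingers": 0.7
}}

```text
t: 30.75
ee_pos: [0.6848, 0.0495, 0.2423]
eef_rot: [-3.142, -0.001, 2.873]
force: [1.8, 0.3, 0.4]
width: 0.0598
gripper_force: 0.0
```

Call:
{"method": "drive_tool", "body": {
  "series": [
    [0, 0, -4, 0, 0, -5.1],
    [0, 0, -2, 0, 0, -5.1],
    [0, 0, 0, 0, 0, -5.1],
    [2.6, 4, 0, 0, 0, 0],
    [2.6, 4, 0, 0, 0, 0],
    [2.6, 4, 0, 0, 0, 0],
    [2.6, 4, 0, 0, 0, 0],
    [0, 0, 0, 0, 0, 0]
  ]
}}

```text
t: 31.42
ee_pos: [0.5911, 0.1946, 0.3013]
eef_rot: [3.139, -0.002, -3.138]
force: [0.4, -1.1, 0.5]
width: 0.0602
gripper_force: 0.0
```

Call:
{"method": "drive_tool", "body": {
  "series": [
    [0, 0, 0, 0, 0, 0],
    [0, 0, 0, 0, 0, 0],
    [0, 0, 0, 0, 0, 0]
  ],
  "fingers": 0
}}

```text
t: 31.67
ee_pos: [0.5953, 0.1886, 0.3004]
eef_rot: [-3.142, -0.001, 3.139]
force: [-0.5, -0.6, -0.7]
width: 0.0237
gripper_force: 0.0
```

```bash
python3 -c "
from h import *
o=st(); p,d,c,W=grab('wrist','w9.png')
for n,X in [('drv',[.685,.05,.127]),('s2',[.5969,.243,.0905])]: print(n,proj(X,c)*1.4)
"
```

```text
t 31.7 p [0.5953 0.1886 0.3004] yaw 179.9 rp [-3.142e+00 -1.000e-03] F [-0.5 -0.6 -0.7] w 0.0237 q [0.31 0.41 0.41 1.57 0.   0.31]
drv [229.02485186 371.74358323]
s2 [461.33416645 257.1183419 ]
```

View pics/w9.png

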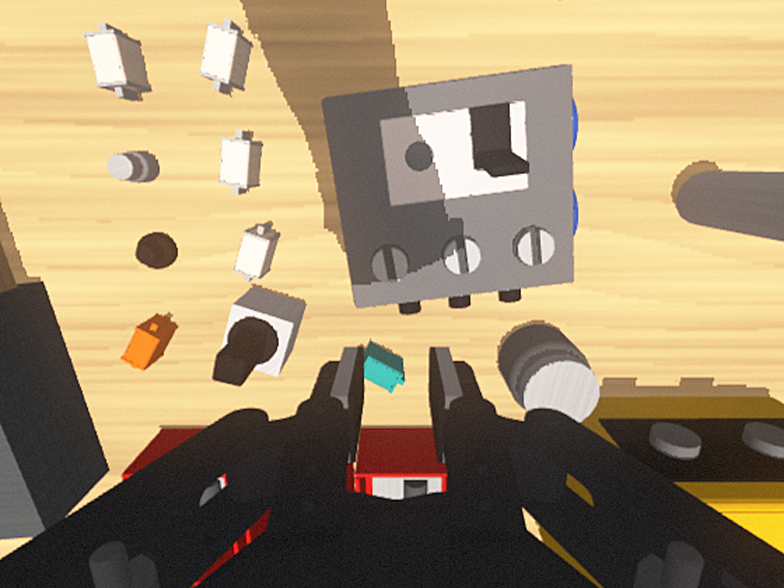

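The view shows all three slots along the box x axis, the driver back in its stand at (245,345), the button at (419,155) and the lever still up at (495,140). Next the button.

```bash
python3 -c "
from h import *
z=np.load('wrist.npz'); c=dict(K=z['K'],R=z['R'],t=z['t']); W=cloud(z['d'],c)
b=ray(419/1.4,155/1.4,c,.108); print('btn',b,W[111,299])
m=[ray(u/1.4,v/1.4,c,.1) for u,v in [(379,120),(390,207),(527,187)]]; print('module corners',m)
a=np.radians(6.9);R=np.array([[np.cos(a),-np.sin(a)],[np.sin(a),np.cos(a)]])
for q in (b,): 
  o=q[:2]-R@[-.035,-.028]; print('origin',o,'hinge',o+R@[-.03,.028], 'from s2:',R.T@(np.array([.5969,.243])-o))
go(b[0],b[1],.13,180)
"
```

```text
btn [0.51488211 0.20514068 0.108     ] [0.51516844 0.20484281 0.10801696]
module corners [array([0.48953848, 0.1750857 , 0.1       ]), array([0.55410529, 0.18299016, 0.1       ]), array([0.53882943, 0.29076907, 0.1       ])]
origin [0.54626479 0.23714268] hinge [0.51311823 0.26133578] from s2: [ 0.05097216 -0.00026826]
turn z -0.2  shift cm [ 8.04  1.68 17.04] rows 4.612556599912059
```

Call:
{"method": "drive_tool", "body": {
  "series": [
    [2.7, 0.56, 0, 0, 0, 0],
    [2.7, 0.56, 0, 0, 0, 0],
    [2.64, 0.56, 2, 0, 0, 0],
    [0, 0, 4, 0, 0, 0],
    [0, 0, 4, 0, 0, 0],
    [0, 0, 4, 0, 0, 0],
    [0, 0, 2, 0, 0, 0],
    [0, 0, 0, 0, 0, 0]
  ],
  "fingers": 0
}}

```text
t: 32.38
ee_pos: [0.5121, 0.2042, 0.136]
eef_rot: [-3.139, -0.008, 3.138]
force: [0.1, 0.4, 1.0]
width: 0.0
gripper_force: 0.0
```

Call:
{"method": "drive_tool", "body": {
  "series": [
    [0, 0, 0, 0, 0, 0],
    [0, 0, 0, 0, 0, 0],
    [0, 0, 0, 0, 0, 0]
  ]
}}

```text
t: 32.63
ee_pos: [0.5158, 0.2065, 0.1426]
eef_rot: [3.14, 0.002, 3.139]
force: [-0.2, -0.1, -0.0]
width: 0.0
gripper_force: 0.0
```

```bash
python3 -c "
from h import *
st();go(.5149,.2051,.1015,180)"
```

```text
t 32.6 p [0.5158 0.2065 0.1426] yaw 179.9 rp [3.14e+00 2.00e-03] F [-0.2 -0.1 -0. ] w 0.0000 q [ 0.38  0.33 -0.11  1.12  0.    0.38]
turn z -0.1  shift cm [ 0.1  -0.14  4.11] rows 1.0026020098249562
```

Call:
{"method": "drive_tool", "body": {
  "series": [
    [0.1, -0.14, 1.5, 0, 0, 0],
    [0, 0, 1, 0, 0, 0],
    [0, 0, 0.6, 0, 0, 0],
    [0, 0, 0.4, 0, 0, 0],
    [0, 0, 0.3, 0, 0, 0],
    [0, 0, 0.2, 0, 0, 0],
    [0, 0, 0.2, 0, 0, 0],
    [0, 0, 0, 0, 0, 0]
  ]
}}

```text
t: 33.3
ee_pos: [0.5134, 0.205, 0.1008]
eef_rot: [3.141, 0.001, 3.14]
force: [-5.8, -3.3, 19.7]
width: 0.0001
gripper_force: 9.7
```

Call:
{"method": "drive_tool", "body": {
  "series": [
    [0, 0, 0, 0, 0, 0],
    [0, 0, 0, 0, 0, 0],
    [0, 0, 0, 0, 0, 0],
    [0, 0, 0, 0, 0, 0]
  ]
}}

```text
t: 33.63
ee_pos: [0.5134, 0.205, 0.1008]
eef_rot: [3.141, 0.001, 3.14]
force: [-6.7, -3.0, 20.4]
width: -0.0001
gripper_force: 10.3
```

Call:
{"method": "drive_tool", "body": {
  "series": [
    [0, 0, -1, 0, 0, 0],
    [0, 0, -4, 0, 0, 0],
    [0, 0, -4, 0, 0, 0],
    [0, 0, -4, 0, 0, 0],
    [0, 0, -4, 0, 0, 0],
    [0, 0, 0, 0, 0, 0],
    [0, 0, 0, 0, 0, 0],
    [0, 0, 0, 0, 0, 0]
  ]
}}

```text
t: 34.3
ee_pos: [0.5133, 0.205, 0.2685]
eef_rot: [3.141, -0.001, 3.14]
force: [0.1, 0.7, -0.6]
width: -0.0003
gripper_force: 0.0
```

```bash
python3 -c "
from h import *
st(); p,d,c,W=grab('wrist'); 
a=np.radians(6.9);R=np.array([[np.cos(a),-np.sin(a)],[np.sin(a),np.cos(a)]])
B=(W[...,:2]-[.5463,.2371])@R
m=(np.abs(B[...,1]-.028)<.011)&(B[...,0]>-.1)&(B[...,0]<.02)&(W[...,2]>.106)&(W[...,2]<.17)
print(m.sum(),B[m][:,0].min(),B[m][:,0].max(),W[m][:,2].max())
i=np.argmax(np.where(m,W[...,2],0)); print('top',B.reshape(-1,2)[i],W.reshape(-1,3)[i])
# scene view
p,d,c,W=grab('scene');u,v=proj([.513,.261,.12],c).astype(int);save('c10.png',p[v-35:v+35,u-45:u+45],5)
"
```

```text
t 34.3 p [0.5133 0.205  0.2685] yaw 179.9 rp [ 3.141e+00 -1.000e-03] F [ 0.1  0.7 -0.6] w -0.0003 q [0.38 0.28 0.14 1.43 0.   0.38]
670 -0.0681483457244992 -0.032667580274383975 0.14523001281223114
top [-0.06276898  0.03381614] [0.47992307 0.26313036 0.14523001]
```

View pics/c10.png

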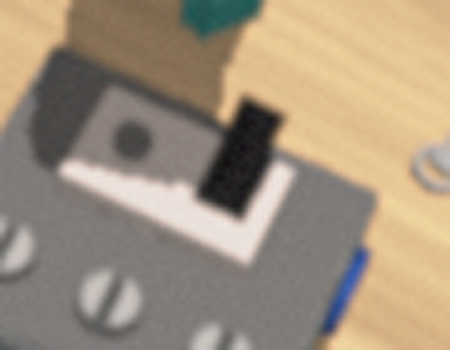

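The lever has dropped: its tip is at box x of about -66 mm, and the crop shows it leaning toward the robot. I'll push it up with the shut fingers from the robot's side.

```bash
python3 -c "
from h import *
go(.4456,.2531,.126,186.9)"
```

```text
turn z -7.0  shift cm [ 6.05  5.61 14.15] rows 3.9939709702358006
```

Call:
{"method": "drive_tool", "body": {
  "series": [
    [0, 0, 0, 0, 0, -7],
    [3, 2.8, 0, 0, 0, 0],
    [3, 2.8, 0, 0, 0, 0],
    [0, 0, 0, 0, 0, 0],
    [0, 0, 4, 0, 0, 0],
    [0, 0, 4, 0, 0, 0],
    [0, 0, 4, 0, 0, 0],
    [0, 0, 2, 0, 0, 0]
  ]
}}

```text
t: 35.07
ee_pos: [0.4439, 0.2519, 0.1235]
eef_rot: [-3.139, -0.007, -3.021]
force: [-0.3, -0.1, -0.2]
width: 0.0003
gripper_force: 0.0
```

Call:
{"method": "drive_tool", "body": {
  "series": [
    [0, 0, 0, 0, 0, 0],
    [0, 0, 0, 0, 0, 0],
    [0, 0, 0, 0, 0, 0],
    [0, 0, 0, 0, 0, 0]
  ]
}}

```text
t: 35.4
ee_pos: [0.4479, 0.2539, 0.1303]
eef_rot: [3.14, 0.001, -3.021]
force: [0.7, -0.3, -0.6]
width: -0.0003
gripper_force: 0.0
```

```bash
cat >> h.py <<'E'
def box(bx,by):
    a=np.radians(6.9); return .5463+bx*np.cos(a)-by*np.sin(a), .2371+bx*np.sin(a)+by*np.cos(a)
E
python3 -c "
from h import *
st();go(*box(-.041,.028),.126,186.9)"
```

```text
t 35.4 p [0.4479 0.2539 0.1303] yaw -173.1 rp [3.14e+00 1.00e-03] F [ 0.7 -0.3 -0.6] w -0.0003 q [ 0.52  0.27 -0.23  1.06  0.    0.39]
turn z -360.0  shift cm [-5.46 -0.05  0.44] rows 1.3366789135472514
```

Call:
{"method": "drive_tool", "body": {
  "series": [
    [-0.7, 0, 0.2, 0, 0, 0],
    [-0.7, 0, 0.2, 0, 0, 0],
    [-0.7, 0, 0, 0, 0, 0],
    [-0.7, 0, 0, 0, 0, 0],
    [-0.7, 0, 0, 0, 0, 0],
    [-0.6, 0, 0, 0, 0, 0],
    [-0.6, 0, 0, 0, 0, 0],
    [0, 0, 0, 0, 0, 0]
  ]
}}

```text
t: 36.07
ee_pos: [0.4949, 0.2592, 0.1245]
eef_rot: [3.141, -0.0, -3.022]
force: [-0.1, -0.2, -0.5]
width: -0.0002
gripper_force: 0.0
```

Call:
{"method": "drive_tool", "body": {
  "series": [
    [-0.4, 0, 0, 0, 0, 0],
    [-0.3, 0, 0, 0, 0, 0],
    [0, 0, 0, 0, 0, 0],
    [0, 0, 0, 0, 0, 0],
    [0, 0, 0, 0, 0, 0]
  ]
}}

```text
t: 36.48
ee_pos: [0.5004, 0.2598, 0.1247]
eef_rot: [3.141, -0.001, -3.021]
force: [0.3, -0.0, -0.1]
width: -0.0
gripper_force: 0.0
```

```bash
cat > lev.py <<'E'
from h import *
st(); p,d,c,W=grab('wrist'); 
a=np.radians(6.9);R=np.array([[np.cos(a),-np.sin(a)],[np.sin(a),np.cos(a)]])
for n in ['wrist','scene']:
    if n=='scene': p,d,c,W=grab(n)
    B=(W[...,:2]-[.5463,.2371])@R
    m=(np.abs(B[...,1]-.028)<.011)&(B[...,0]>-.1)&(B[...,0]<.03)&(W[...,2]>.11)&(W[...,2]<.165)
    k=m&(W[...,2]>.14); print(n,m.sum(),k.sum(),'x rng',np.percentile(B[m][:,0],[2,50,98]).round(4) if m.any() else 0,'top x',np.percentile(B[k][:,0],[5,50,95]).round(4) if k.any() else 0)
go(*box(-.041,.028),.126,186.9)
E
python3 lev.py
```

```text
t 36.5 p [0.5004 0.2598 0.1247] yaw -173.1 rp [ 3.141e+00 -1.000e-03] F [ 0.3 -0.  -0.1] w -0.0000 q [ 0.48  0.36 -0.12  1.09  0.    0.36]
wrist 2120 1696 x rng [-0.055  -0.0539 -0.0206] top x [-0.0548 -0.0536 -0.0233]
scene 132 86 x rng [-0.044  -0.0217 -0.0151] top x [-0.04   -0.0318 -0.0156]
turn z -360.0  shift cm [-0.19 -0.01 -0.13] rows 0.056943939355641245
```

Call:
{"method": "drive_tool", "body": {
  "series": [
    [-0.3, 0, 0, 0, 0, 0],
    [0, 0, 0, 0, 0, 0],
    [0, 0, 0, 0, 0, 0],
    [0.8, 0, 0, 0, 0, 0],
    [1.5, 0, 0, 0, 0, 0],
    [3, 0, 0, 0, 0, 0],
    [0, 0, -4, 0, 0, 0],
    [0, 0, -4, 0, 0, 0]
  ]
}}

```text
t: 37.25
ee_pos: [0.4447, 0.251, 0.2017]
eef_rot: [-3.137, -0.012, -3.02]
force: [3.2, 1.9, 0.1]
width: -0.0004
gripper_force: 0.0
```

Call:
{"method": "drive_tool", "body": {
  "series": [
    [0, 0, -4, 0, 0, 0],
    [0, 0, -4, 0, 0, 0],
    [0, 0, 0, 0, 0, 0],
    [0, 0, 0, 0, 0, 0],
    [0, 0, 0, 0, 0, 0]
  ],
  "fingers": 1
}}

```text
t: 37.67
ee_pos: [0.4505, 0.2537, 0.2844]
eef_rot: [3.141, -0.001, -3.021]
force: [-0.4, -0.5, -0.9]
width: 0.0608
gripper_force: 0.0
```

```bash
python3 lev.py; python3 -c "
from h import *
go(.45,0,.33,180)"
```

```text
t 37.7 p [0.4505 0.2537 0.2844] yaw -173.1 rp [ 3.141e+00 -1.000e-03] F [-0.4 -0.5 -0.9] w 0.0608 q [0.51 0.21 0.09 1.45 0.   0.39]
wrist 643 303 x rng [-0.0299 -0.0243 -0.0154] top x [-0.0238 -0.0216 -0.0155]
scene 76 41 x rng [-0.0227 -0.0177 -0.014 ] top x [-0.021  -0.0163 -0.014 ]
turn z -360.0  shift cm [-5.29  0.04 15.72] rows 4.045019735908213
turn z -353.1  shift cm [  0.04 -25.34  -4.65] rows 6.284468788425359
```

The lever stays up, with its tip at box x between about -21 and -15 mm. Now the fuses: an overlook above them.

Call:
{"method": "drive_tool", "body": {
  "series": [
    [0, 0, 0, 0, 0, 6.9],
    [0, -3.6, -0.7, 0, 0, 0],
    [0, -3.6, -0.7, 0, 0, 0],
    [0, -3.6, -0.7, 0, 0, 0],
    [0, -3.6, -0.7, 0, 0, 0],
    [0, -3.6, -0.7, 0, 0, 0],
    [0, -3.6, -0.7, 0, 0, 0],
    [0, -3.6, -0.5, 0, 0, 0]
  ]
}}

```text
t: 38.43
ee_pos: [0.4502, 0.0002, 0.331]
eef_rot: [3.141, -0.003, -3.141]
force: [1.2, 0.3, -0.5]
width: 0.0851
gripper_force: 0.0
```

Call:
{"method": "drive_tool", "body": {
  "series": [
    [0, 0, 0, 0, 0, 0],
    [0, 0, 0, 0, 0, 0],
    [0, 0, 0, 0, 0, 0],
    [0, 0, 0, 0, 0, 0]
  ]
}}

```text
t: 38.77
ee_pos: [0.4508, 0.0026, 0.3308]
eef_rot: [3.141, -0.003, -3.141]
force: [0.4, 0.4, -0.1]
width: 0.0854
gripper_force: 0.0
```

```bash
cat > fz.py <<'E'
from h import *
st(); p,d,c,W=grab('wrist'); hsv=cv2.cvtColor(p,cv2.COLOR_RGB2HSV)
X,Y,Z=W[...,0],W[...,1],W[...,2]
m=((Z>.030)&(Z<.046)&(Y>-.15)&(Y<.13)&(X>.3)&(X<.66)&(hsv[...,1]<70)).astype(np.uint8)
m=cv2.morphologyEx(m,cv2.MORPH_OPEN,np.ones((5,5)))
for ct in cv2.findContours(m,0,1)[0]:
    if cv2.contourArea(ct)<120: continue
    q=np.array([ray(a,b,c,.04)[:2] for a,b in ct.reshape(-1,2)],np.float32); r=cv2.minAreaRect(q)
    (w,h),a=r[1],r[2]
    if w<h: a+=90
    print(np.round(r[0],4),'size',round(max(w,h),4),round(min(w,h),4),'long axis deg %.1f'%(a%180))
save('w11.png',p,1.4)
E
python3 fz.py
```

```text
t 38.8 p [0.4508 0.0026 0.3308] yaw -179.9 rp [ 3.141e+00 -3.000e-03] F [ 0.4  0.4 -0.1] w 0.0854 q [0.01 0.1  0.06 1.54 0.   0.  ]
[0.6038 0.0456] size 0.0499 0.027 long axis deg 160.6
[ 0.521  -0.0627] size 0.0241 0.0212 long axis deg 178.2
[0.518  0.0388] size 0.0443 0.0264 long axis deg 171.0
[ 0.4669 -0.0714] size 0.0449 0.0263 long axis deg 3.5
[0.4294 0.0354] size 0.0434 0.0262 long axis deg 162.2
```

View pics/w11.png

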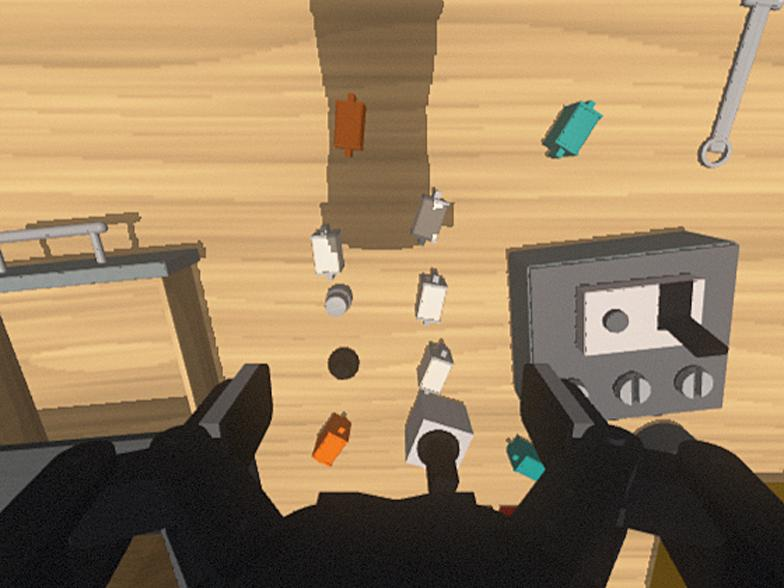

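The view shows white fuses at (430,215), (431,297), (434,367) and (326,250). The last of these was knocked about 3 cm, to (0.467,-0.071), and its new pose is measured. The orange and turquoise ones stay. I've now viewed more pictures than the allowed 14, so from here I'll work from numbers only. Next I'll locate the drawer numerically.

Run:
```python
from h import *
z=np.load('top0.npz'); p,d=z['p'],z['d']; c=dict(K=z['K'],R=z['R'],t=z['t']); W=cloud(d,c); X,Y,Z=W[...,0],W[...,1],W[...,2]
# profile along cabinet x through the middle (y~-.34) and along y at x~.57
for y in (-.28,-.40):
    print('y',y,[(x.round(3),ZZ.round(3)) for x,ZZ in [(x,np.median(Z[(abs(X-x)<.004)&(abs(Y-y)<.015)])) for x in np.arange(.42,.70,.008)]])
for x in (.55,.60): print('x',x,[(y.round(3),np.median(Z[(abs(X-x)<.012)&(abs(Y-y)<.003)]).round(3)) for y in np.arange(-.50,-.18,.008)])
m=(Z>.07)&(Z<.092)&(X>.44)&(X<.52)&(Y>-.47)&(Y<-.2)
cnt=np.array([[y,*np.percentile(X[m&(abs(Y-y)<.008)],[5,50,95])] for y in np.arange(-.45,-.21,.02)]); print(cnt.round(3)); print('front slope',np.polyfit(cnt[:,0],cnt[:,2],1))
m=(Z>.09)&(Z<.11)&(X>.55)&(X<.9)&(Y>-.52)&(Y<-.15); print('cabinet top',cv2.minAreaRect(W[m][:,:2].astype(np.float32)),np.median(Z[m]))
go(.4669,-.0714,.008,183.5)
```

```text
y -0.28 [(np.float64(0.42), np.float64(-0.0)), (np.float64(0.428), np.float64(0.001)), (np.float64(0.436), np.float64(0.005)), (np.float64(0.444), np.float64(0.002)), (np.float64(0.452), np.float64(0.003)), (np.float64(0.46), np.float64(0.001)), (np.float64(0.468), np.float64(0.031)), (np.float64(0.476), np.float64(0.086)), (np.float64(0.484), np.float64(0.084)), (np.float64(0.492), np.float64(0.08)), (np.float64(0.5), np.float64(0.022)), (np.float64(0.508), np.float64(0.022)), (np.float64(0.516), np.float64(0.021)), (np.float64(0.524), np.float64(0.022)), (np.float64(0.532), np.float64(0.02)), (np.float64(0.54), np.float64(0.023)), (np.float64(0.548), np.float64(0.022)), (np.float64(0.556), np.float64(0.023)), (np.float64(0.564), np.float64(0.021)), (np.float64(0.572), np.float64(0.023)), (np.float64(0.58), np.float64(0.023)), (np.float64(0.588), np.float64(0.022)), (np.float64(0.596), np.float64(0.022)), (np.float64(0.604), np.float64(0.024)), (np.float64(0.612), np.float64(0.023)), (np.float64(0.62), np.float64(0.023)), (np.float64(0.628), np.float64(0.021)), (np.float64(0.636), n
[... 4891 characters left out ...]
, np.float64(-0.003)), (np.float64(-0.188), np.float64(0.003))]
[[-0.45   0.488  0.497  0.516]
 [-0.43   0.486  0.494  0.505]
 [-0.41   0.483  0.492  0.503]
 [-0.39   0.47   0.489  0.5  ]
 [-0.37   0.47   0.488  0.498]
 [-0.35   0.468  0.486  0.498]
 [-0.33   0.441  0.484  0.495]
 [-0.31   0.473  0.482  0.492]
 [-0.29   0.472  0.48   0.489]
 [-0.27   0.469  0.479  0.489]
 [-0.25   0.467  0.475  0.487]
 [-0.23   0.466  0.482  0.513]]
front slope [-0.08556773  0.45646229]
cabinet top ((0.7787532806396484, -0.3537256419658661), (0.24752525985240936, 0.34917303919792175), 5.171905040740967) 0.0983393991981128
turn z -363.4  shift cm [-1.22 -7.52 32.29] rows 8.091298394999988
  return _methods._mean(a, axis=axis, dtype=dtype,
  ret = ret.dtype.type(ret / rcount)
```

Call:
{"method": "drive_tool", "body": {
  "series": [
    [-0.6, -3.76, 1, 0, 0, -3.5],
    [-0.6, -3.76, 1, 0, 0, 0],
    [0, 0, 4, 0, 0, 0],
    [0, 0, 4, 0, 0, 0],
    [0, 0, 4, 0, 0, 0],
    [0, 0, 4, 0, 0, 0],
    [0, 0, 3, 0, 0, 0],
    [0, 0, 0, 0, 0, 0]
  ],
  "fingers": 1
}}

```text
t: 39.48
ee_pos: [0.4614, -0.0712, 0.1162]
eef_rot: [3.139, -0.01, -3.078]
force: [-0.6, 0.5, 0.0]
width: 0.0855
gripper_force: 0.0
```

Call:
{"method": "drive_tool", "body": {
  "series": [
    [0, 0, 0, 0, 0, 0],
    [0, 0, 0, 0, 0, 0],
    [0, 0, 0, 0, 0, 0]
  ]
}}

```text
t: 39.73
ee_pos: [0.4668, -0.0727, 0.1237]
eef_rot: [-3.141, 0.002, -3.08]
force: [-0.6, 0.7, 0.3]
width: 0.0857
gripper_force: 0.0
```

```bash
python3 -c "
from h import *
st();go(.4669,-.0714,.008,183.5)"
```

```text
t 39.7 p [ 0.4668 -0.0727  0.1237] yaw -176.5 rp [-3.141e+00  2.000e-03] F [-0.6  0.7  0.3] w 0.0857 q [-0.15  0.21 -0.34  1.02  0.   -0.22]
turn z -360.0  shift cm [1.000e-02 1.400e-01 1.157e+01] rows 2.8225515438610413
```

Call:
{"method": "drive_tool", "body": {
  "series": [
    [0, 0.14, 3, 0, 0, 0],
    [0, 0, 3, 0, 0, 0],
    [0, 0, 2, 0, 0, 0],
    [0, 0, 1.5, 0, 0, 0],
    [0, 0, 1, 0, 0, 0],
    [0, 0, 0.6, 0, 0, 0],
    [0, 0, 0.4, 0, 0, 0],
    [0, 0, 0, 0, 0, 0]
  ]
}}

```text
t: 40.4
ee_pos: [0.4657, -0.0716, 0.0071]
eef_rot: [3.142, 0.0, -3.08]
force: [0.3, -0.3, 0.4]
width: 0.0853
gripper_force: 0.0
```

Call:
{"method": "drive_tool", "body": {
  "series": [
    [0, 0, 0, 0, 0, 0],
    [0, 0, 0, 0, 0, 0],
    [0, 0, 0, 0, 0, 0],
    [0, 0, 0, 0, 0, 0],
    [0, 0, 0, 0, 0, 0],
    [0, 0, 0, 0, 0, 0],
    [0, 0, 0, 0, 0, 0],
    [0, 0, 0, 0, 0, 0]
  ],
  "fingers": 0,
  "grip_force": 40
}}

```text
t: 41.07
ee_pos: [0.4653, -0.0715, 0.0071]
eef_rot: [3.141, -0.0, -3.08]
force: [-0.8, -0.0, 5.5]
width: 0.0258
gripper_force: 39.2
```

Call:
{"method": "drive_tool", "body": {
  "series": [
    [0, 0, -2, 0, 0, 0],
    [0, 0, -4, 0, 0, 0],
    [0, 0, -4, 0, 0, 0],
    [0, 0, -4, 0, 0, 0],
    [0, 0, -2, 0, 0, 0],
    [0, 0, 0, 0, 0, 0],
    [0, 0, 0, 0, 0, 0]
  ]
}}

```text
t: 41.65
ee_pos: [0.4658, -0.0716, 0.1675]
eef_rot: [-3.141, 0.002, -3.08]
force: [-1.0, 0.6, -1.1]
width: 0.0256
gripper_force: 39.4
```

```bash
python3 -c "
from h import *
st();go(.6024,-.375,.033,184.9)"
```

```text
t 41.6 p [ 0.4658 -0.0716  0.1675] yaw -176.5 rp [-3.141e+00  2.000e-03] F [-1.   0.6 -1.1] w 0.0256 q [-0.15  0.18 -0.26  1.13  0.   -0.21]
turn z -361.4  shift cm [-11.   -31.39  13.47] rows 8.75267431353269
```

Call:
{"method": "drive_tool", "body": {
  "series": [
    [-1.22, -3.49, 0, 0, 0, -1.4],
    [-1.22, -3.49, 0, 0, 0, 0],
    [-1.22, -3.49, 0, 0, 0, 0],
    [-1.22, -3.49, 0, 0, 0, 0],
    [-1.22, -3.49, 0, 0, 0, 0],
    [-1.22, -3.49, 0, 0, 0, 0],
    [-1.22, -3.49, 0, 0, 0, 0],
    [-1.22, -3.49, 0, 0, 0, 0]
  ]
}}

```text
t: 42.32
ee_pos: [0.585, -0.3431, 0.1638]
eef_rot: [3.139, -0.004, -3.056]
force: [1.8, 0.2, -0.4]
width: 0.0254
gripper_force: 39.5
```

Call:
{"method": "drive_tool", "body": {
  "series": [
    [-1.22, -3.49, 0, 0, 0, 0],
    [0, 0, 2, 0, 0, 0],
    [0, 0, 2, 0, 0, 0],
    [0, 0, 1, 0, 0, 0],
    [0, 0, 0, 0, 0, 0],
    [0, 0, 0, 0, 0, 0],
    [0, 0, 0, 0, 0, 0]
  ]
}}

```text
t: 42.9
ee_pos: [0.6007, -0.3752, 0.1171]
eef_rot: [3.142, -0.0, -3.056]
force: [-0.5, 0.6, -0.7]
width: 0.0255
gripper_force: 39.7
```

```bash
python3 -c "
from h import *
st();go(.6024,-.375,.033,184.9)"
```

```text
t 42.9 p [ 0.6007 -0.3752  0.1171] yaw -175.1 rp [ 3.142 -0.   ] F [-0.5  0.6 -0.7] w 0.0255 q [-0.56  0.6   0.28  1.24 -0.   -0.64]
turn z -360.0  shift cm [-0.17  0.    8.41] rows 2.0512920661437555
```

Call:
{"method": "drive_tool", "body": {
  "series": [
    [-0.1, 0, 3, 0, 0, 0],
    [0, 0, 2.5, 0, 0, 0],
    [0, 0, 1.5, 0, 0, 0],
    [0, 0, 0.8, 0, 0, 0],
    [0, 0, 0.4, 0, 0, 0],
    [0, 0, 0.2, 0, 0, 0],
    [0, 0, 0, 0, 0, 0],
    [0, 0, 0, 0, 0, 0]
  ]
}}

```text
t: 43.57
ee_pos: [0.6021, -0.3758, 0.0338]
eef_rot: [-3.141, 0.001, -3.056]
force: [0.1, 1.3, -0.2]
width: 0.0255
gripper_force: 39.7
```

Call:
{"method": "drive_tool", "body": {
  "series": [
    [0, 0, 0.1, 0, 0, 0],
    [0, 0, 0, 0, 0, 0],
    [0, 0, 0, 0, 0, 0]
  ]
}}

```text
t: 43.82
ee_pos: [0.6016, -0.3755, 0.0319]
eef_rot: [-3.141, -0.0, -3.056]
force: [-0.4, 0.1, -0.9]
width: 0.0254
gripper_force: 39.7
```

Call:
{"method": "drive_tool", "body": {
  "series": [
    [0, 0, 0.2, 0, 0, 0],
    [0, 0, 0, 0, 0, 0]
  ]
}}

```text
t: 43.98
ee_pos: [0.6013, -0.3753, 0.0292]
eef_rot: [3.141, -0.001, -3.056]
force: [-0.1, -1.0, -0.7]
width: 0.0259
gripper_force: 39.7
```

Call:
{"method": "drive_tool", "body": {
  "series": [
    [0, 0, 0, 0, 0, 0],
    [0, 0, 0, 0, 0, 0],
    [0, 0, 0, 0, 0, 0],
    [0, 0, -2, 0, 0, 0],
    [0, 0, -4, 0, 0, 0],
    [0, 0, -4, 0, 0, 0],
    [0, 0, -4, 0, 0, 0],
    [0, 0, -4, 0, 0, 0]
  ],
  "fingers": 0.5
}}

```text
t: 44.65
ee_pos: [0.6013, -0.3752, 0.2115]
eef_rot: [3.141, -0.001, -3.056]
force: [1.5, -1.4, 0.3]
width: 0.0428
gripper_force: 0.0
```

Call:
{"method": "drive_tool", "body": {
  "series": [
    [1.5, 3.7, 0, 0, 0, 4],
    [1.5, 3.7, 0, 0, 0, 0],
    [1.5, 3.7, 0, 0, 0, 0],
    [1.5, 3.7, 0, 0, 0, 0],
    [1.5, 3.7, 0, 0, 0, 0],
    [1.5, 3.7, 0, 0, 0, 0],
    [1.5, 3.7, 0, 0, 0, 0],
    [1.5, 3.7, 0, 0, 0, 0]
  ],
  "fingers": 1
}}

```text
t: 45.32
ee_pos: [0.4733, -0.0811, 0.2099]
eef_rot: [3.141, -0.0, -3.126]
force: [0.7, 0.2, 1.2]
width: 0.0852
gripper_force: 0.0
```

Call:
{"method": "drive_tool", "body": {
  "series": [
    [0, 3.5, 0, 0, 0, 0],
    [0, 3.5, -2, 0, 0, 0],
    [0, 0, -3, 0, 0, 0],
    [0, 0, -3, 0, 0, 0],
    [0, 0, 0, 0, 0, 0],
    [0, 0, 0, 0, 0, 0],
    [0, 0, 0, 0, 0, 0]
  ]
}}

```text
t: 45.9
ee_pos: [0.4732, -0.0125, 0.2894]
eef_rot: [3.141, -0.001, -3.126]
force: [0.7, 0.3, -1.0]
width: 0.0854
gripper_force: 0.0
```

```bash
python3 fz.py; python3 -c "
from h import *
go(.6038,.0456,.12,160.6)
c0=np.load('wrist.npz'); W=cloud(c0['d'],c0); m=(abs(W[...,0]-.60)<.06)&(abs(W[...,1]+.375)<.05)&(W[...,2]>.05)&(W[...,2]<.07); print('in drawer px',m.sum(),W[m].mean(0) if m.any() else 0)"
```

```text
t 45.9 p [ 0.4732 -0.0125  0.2894] yaw -179.1 rp [ 3.141e+00 -1.000e-03] F [ 0.7  0.3 -1. ] w 0.0854 q [-0.03  0.14  0.    1.44  0.   -0.04]
[0.6035 0.0452] size 0.0476 0.028 long axis deg 160.1
[ 0.5217 -0.0632] size 0.0231 0.0229 long axis deg 89.4
[0.5182 0.0385] size 0.0455 0.0264 long axis deg 170.6
[0.4291 0.0351] size 0.0436 0.0262 long axis deg 163.3
turn z -339.7  shift cm [-10.44   9.84  16.87] rows 5.399866531791448
in drawer px 859 [ 0.60070797 -0.37254153  0.05948981]
```

Call:
{"method": "drive_tool", "body": {
  "series": [
    [0, 0, 0, 0, 0, 6.8],
    [0, 0, 0, 0, 0, 6.8],
    [0, 0, 0, 0, 0, 6.8],
    [-2.6, 2.46, 2, 0, 0, 0],
    [-2.6, 2.46, 2, 0, 0, 0],
    [-2.6, 2.46, 2, 0, 0, 0],
    [-2.6, 2.46, 2, 0, 0, 0],
    [0, 0, 4, 0, 0, 0]
  ]
}}

```text
t: 46.62
ee_pos: [0.6113, 0.0476, 0.1695]
eef_rot: [3.138, 0.006, 2.802]
force: [-0.8, 0.4, -0.1]
width: 0.0854
gripper_force: 0.0
```

Call:
{"method": "drive_tool", "body": {
  "series": [
    [0, 0, 3, 0, 0, 0],
    [0, 0, 1.5, 0, 0, 0],
    [0, 0, 0, 0, 0, 0],
    [0, 0, 0, 0, 0, 0],
    [0, 0, 0, 0, 0, 0]
  ]
}}

```text
t: 47.03
ee_pos: [0.6045, 0.0453, 0.1254]
eef_rot: [3.141, -0.0, 2.801]
force: [0.0, 0.1, 0.1]
width: 0.0855
gripper_force: 0.0
```

```bash
python3 -c "
from h import *
st();go(.6036,.0454,.008,160.4)"
```

```text
t 47.0 p [0.6045 0.0453 0.1254] yaw 160.5 rp [ 3.141 -0.   ] F [0.  0.1 0.1] w 0.0855 q [ 0.07  0.43 -0.01  1.13  0.    0.42]
turn z 0.1  shift cm [ 0.09 -0.02 11.74] rows 2.8622846287567376
```

Call:
{"method": "drive_tool", "body": {
  "series": [
    [0.2, 0, 3, 0, 0, 0],
    [0, 0, 3, 0, 0, 0],
    [0, 0, 2, 0, 0, 0],
    [0, 0, 1.6, 0, 0, 0],
    [0, 0, 1, 0, 0, 0],
    [0, 0, 0.6, 0, 0, 0],
    [0, 0, 0.4, 0, 0, 0],
    [0, 0, 0, 0, 0, 0]
  ]
}}

```text
t: 47.7
ee_pos: [0.6026, 0.0462, 0.0089]
eef_rot: [3.141, -0.0, 2.801]
force: [-0.0, -0.6, -0.6]
width: 0.0851
gripper_force: 0.0
```

Call:
{"method": "drive_tool", "body": {
  "series": [
    [0, 0, 0, 0, 0, 0],
    [0, 0, 0, 0, 0, 0],
    [0, 0, 0, 0, 0, 0],
    [0, 0, 0, 0, 0, 0],
    [0, 0, 0, 0, 0, 0],
    [0, 0, 0, 0, 0, 0],
    [0, 0, 0, 0, 0, 0],
    [0, 0, 0, 0, 0, 0]
  ],
  "fingers": 0
}}

```text
t: 48.37
ee_pos: [0.6025, 0.0463, 0.009]
eef_rot: [3.141, -0.0, 2.801]
force: [-0.7, 0.6, 5.2]
width: 0.0259
gripper_force: 40.2
```

Call:
{"method": "drive_tool", "body": {
  "series": [
    [0, 0, -2, 0, 0, 0],
    [0, 0, -4, 0, 0, 0],
    [0, 0, -4, 0, 0, 0],
    [0, 0, -4, 0, 0, 0],
    [0, 0, -2, 0, 0, 0],
    [0, 0, 0, 0, 0, 0],
    [0, 0, 0, 0, 0, 0]
  ]
}}

```text
t: 48.95
ee_pos: [0.6028, 0.0462, 0.1693]
eef_rot: [3.141, 0.001, 2.801]
force: [-1.0, 0.6, -2.2]
width: 0.0253
gripper_force: 39.6
```

```bash
python3 -c "
from h import *
st();go(.5948,-.2854,.117,184.9)"
```

```text
t 49.0 p [0.6028 0.0462 0.1693] yaw 160.5 rp [3.141e+00 1.000e-03] F [-1.   0.6 -2.2] w 0.0253 q [0.08 0.4  0.06 1.23 0.   0.42]
turn z -24.4  shift cm [  3.63 -32.97   5.21] rows 8.190336845848385
```

Call:
{"method": "drive_tool", "body": {
  "series": [
    [0, 0, 0, 0, 0, -6.1],
    [0, 0, 0, 0, 0, -6.1],
    [0, 0, 0, 0, 0, -6.1],
    [0, 0, 0, 0, 0, -6.1],
    [0.4, -3.66, 0, 0, 0, 0],
    [0.4, -3.66, 0, 0, 0, 0],
    [0.4, -3.66, 0, 0, 0, 0],
    [0.4, -3.66, 0, 0, 0, 0]
  ]
}}

```text
t: 49.62
ee_pos: [0.5975, -0.1021, 0.1661]
eef_rot: [3.14, -0.004, -3.055]
force: [1.4, -0.1, -0.7]
width: 0.0257
gripper_force: 39.8
```

Call:
{"method": "drive_tool", "body": {
  "series": [
    [0.4, -3.66, 0, 0, 0, 0],
    [0.4, -3.66, 0, 0, 0, 0],
    [0.4, -3.66, 0, 0, 0, 0],
    [0.4, -3.66, 0, 0, 0, 0],
    [0.4, -3.66, 0, 0, 0, 0],
    [0, 0, 3, 0, 0, 0],
    [0, 0, 2, 0, 0, 0],
    [0, 0, 0, 0, 0, 0]
  ]
}}

```text
t: 50.28
ee_pos: [0.5908, -0.2844, 0.1116]
eef_rot: [3.136, -0.01, -3.058]
force: [-1.2, 0.9, -1.9]
width: 0.0255
gripper_force: 39.9
```

Call:
{"method": "drive_tool", "body": {
  "series": [
    [0, 0, 0, 0, 0, 0],
    [0, 0, 0, 0, 0, 0],
    [0, 0, 0, 0, 0, 0]
  ]
}}

```text
t: 50.53
ee_pos: [0.5952, -0.2848, 0.1195]
eef_rot: [-3.141, 0.0, -3.055]
force: [0.2, -0.5, -0.4]
width: 0.0255
gripper_force: 39.9
```

```bash
python3 -c "
from h import *
st();go(.5948,-.2854,.0315,184.9)"
```

```text
t 50.5 p [ 0.5952 -0.2848  0.1195] yaw -175.1 rp [-3.141  0.   ] F [ 0.2 -0.5 -0.4] w 0.0255 q [-0.45  0.52  0.13  1.18 -0.   -0.53]
turn z -360.0  shift cm [ 0.05 -0.05  8.8 ] rows 2.1471301350687253
```

Call:
{"method": "drive_tool", "body": {
  "series": [
    [0, 0, 3, 0, 0, 0],
    [0, 0, 2.5, 0, 0, 0],
    [0, 0, 1.5, 0, 0, 0],
    [0, 0, 0.8, 0, 0, 0],
    [0, 0, 0.5, 0, 0, 0],
    [0, 0, 0.3, 0, 0, 0],
    [0, 0, 0, 0, 0, 0],
    [0, 0, 0, 0, 0, 0]
  ]
}}

```text
t: 51.2
ee_pos: [0.5951, -0.2853, 0.0336]
eef_rot: [-3.141, 0.001, -3.056]
force: [-0.2, 0.1, -0.3]
width: 0.0252
gripper_force: 40.0
```

Call:
{"method": "drive_tool", "body": {
  "series": [
    [0, 0, 0.1, 0, 0, 0],
    [0, 0, 0, 0, 0, 0]
  ]
}}

```text
t: 51.37
ee_pos: [0.5948, -0.2853, 0.0322]
eef_rot: [-3.141, 0.0, -3.056]
force: [-0.4, -0.5, -0.3]
width: 0.0256
gripper_force: 40.0
```

Call:
{"method": "drive_tool", "body": {
  "series": [
    [0, 0, 0, 0, 0, 0],
    [0, 0, 0, 0, 0, 0],
    [0, 0, 0, 0, 0, 0],
    [0, 0, -2, 0, 0, 0],
    [0, 0, -4, 0, 0, 0],
    [0, 0, -4, 0, 0, 0],
    [0, 0, -4, 0, 0, 0],
    [0, 0, 0, 0, 0, 0]
  ],
  "fingers": 0.5
}}

```text
t: 52.03
ee_pos: [0.5976, -0.2866, 0.1803]
eef_rot: [-3.136, 0.009, -3.056]
force: [-0.1, 0.2, 0.8]
width: 0.043
gripper_force: 0.0
```

```bash
python3 -c "
from h import *
st();go(.5181,.0386,.12,170.8)"
```

```text
t 52.0 p [ 0.5976 -0.2866  0.1803] yaw -175.1 rp [-3.136  0.009] F [-0.1  0.2  0.8] w 0.0430 q [-0.45  0.49  0.23  1.31 -0.   -0.53]
turn z -345.9  shift cm [13.1  30.86  5.73] rows 8.295869653288026
```

Call:
{"method": "drive_tool", "body": {
  "series": [
    [0, 0, 0, 0, 0, 7.05],
    [0, 0, 0, 0, 0, 7.05],
    [1.45, 3.43, 0, 0, 0, 0],
    [1.45, 3.43, 0, 0, 0, 0],
    [1.45, 3.43, 0, 0, 0, 0],
    [1.45, 3.43, 0, 0, 0, 0],
    [1.45, 3.43, 0, 0, 0, 0],
    [1.45, 3.43, 0, 0, 0, 0]
  ],
  "fingers": 1
}}

```text
t: 52.7
ee_pos: [0.5409, -0.0666, 0.1717]
eef_rot: [3.141, -0.0, 2.981]
force: [1.0, 0.6, 0.0]
width: 0.0855
gripper_force: 0.0
```

Call:
{"method": "drive_tool", "body": {
  "series": [
    [1.45, 3.43, 0, 0, 0, 0],
    [1.45, 3.43, 0, 0, 0, 0],
    [1.45, 3.43, 0, 0, 0, 0],
    [0, 0, 3, 0, 0, 0],
    [0, 0, 2, 0, 0, 0],
    [0, 0, 0, 0, 0, 0],
    [0, 0, 0, 0, 0, 0],
    [0, 0, 0, 0, 0, 0]
  ]
}}

```text
t: 53.37
ee_pos: [0.5157, 0.0403, 0.1226]
eef_rot: [3.141, 0.0, 2.98]
force: [-0.4, -0.3, 0.0]
width: 0.0853
gripper_force: 0.0
```

```bash
python3 fz.py; python3 -c "
from h import *
go(.5181,.0386,.008,170.8)"
```

```text
t 53.4 p [0.5157 0.0403 0.1226] yaw 170.8 rp [3.141 0.   ] F [-0.4 -0.3  0. ] w 0.0853 q [ 0.08  0.29 -0.24  1.05  0.    0.24]
[ 0.5212 -0.0615] size 0.029 0.0228 long axis deg 124.1
[0.5168 0.0402] size 0.0551 0.0253 long axis deg 170.0
[0.4304 0.0363] size 0.0557 0.0258 long axis deg 162.1
turn z -0.0  shift cm [-0.23 -0.12 11.49] rows 2.8023593564651086
```

Call:
{"method": "drive_tool", "body": {
  "series": [
    [-0.15, -0.06, 3, 0, 0, 0],
    [0, 0, 3, 0, 0, 0],
    [0, 0, 2, 0, 0, 0],
    [0, 0, 1.5, 0, 0, 0],
    [0, 0, 1, 0, 0, 0],
    [0, 0, 0.6, 0, 0, 0],
    [0, 0, 0.3, 0, 0, 0],
    [0, 0, 0, 0, 0, 0]
  ]
}}

```text
t: 54.08
ee_pos: [0.5168, 0.0396, 0.0079]
eef_rot: [3.141, -0.0, 2.981]
force: [-0.8, 0.9, -0.5]
width: 0.0855
gripper_force: 0.0
```

Call:
{"method": "drive_tool", "body": {
  "series": [
    [0, 0, 0, 0, 0, 0],
    [0, 0, 0, 0, 0, 0],
    [0, 0, 0, 0, 0, 0],
    [0, 0, 0, 0, 0, 0],
    [0, 0, 0, 0, 0, 0],
    [0, 0, 0, 0, 0, 0],
    [0, 0, 0, 0, 0, 0],
    [0, 0, 0, 0, 0, 0]
  ],
  "fingers": 0
}}

```text
t: 54.75
ee_pos: [0.5166, 0.0398, 0.008]
eef_rot: [3.141, -0.0, 2.981]
force: [-0.8, 0.2, 5.7]
width: 0.0258
gripper_force: 40.0
```

Call:
{"method": "drive_tool", "body": {
  "series": [
    [0, 0, -2, 0, 0, 0],
    [0, 0, -4, 0, 0, 0],
    [0, 0, -4, 0, 0, 0],
    [0, 0, -4, 0, 0, 0],
    [0, 0, -2, 0, 0, 0],
    [0, 0, 0, 0, 0, 0],
    [0, 0, 0, 0, 0, 0]
  ]
}}

```text
t: 55.33
ee_pos: [0.517, 0.0397, 0.1682]
eef_rot: [3.141, 0.001, 2.981]
force: [0.2, -1.4, -1.9]
width: 0.0257
gripper_force: 39.6
```

```bash
python3 -c "
from h import *
st();go(.5377,-.3806,.117,184.9)"
```

```text
t 55.3 p [0.517  0.0397 0.1682] yaw 170.8 rp [3.141e+00 1.000e-03] F [ 0.2 -1.4 -1.9] w 0.0257 q [ 0.08  0.26 -0.15  1.16  0.    0.24]
turn z -14.1  shift cm [  1.53 -42.06   5.1 ] rows 10.340332106037668
```

Call:
{"method": "drive_tool", "body": {
  "series": [
    [0, 0, 0, 0, 0, -7.05],
    [0, 0, 0, 0, 0, -7.05],
    [0.14, -3.82, 0, 0, 0, 0],
    [0.14, -3.82, 0, 0, 0, 0],
    [0.14, -3.82, 0, 0, 0, 0],
    [0.14, -3.82, 0, 0, 0, 0],
    [0.14, -3.82, 0, 0, 0, 0],
    [0.14, -3.82, 0, 0, 0, 0]
  ]
}}

```text
t: 56.0
ee_pos: [0.5263, -0.1908, 0.1652]
eef_rot: [3.14, -0.004, -3.056]
force: [1.3, 0.5, -1.3]
width: 0.0257
gripper_force: 39.9
```

Call:
{"method": "drive_tool", "body": {
  "series": [
    [0.14, -3.82, 0, 0, 0, 0],
    [0.14, -3.82, 0, 0, 0, 0],
    [0.14, -3.82, 0, 0, 0, 0],
    [0.14, -3.82, 0, 0, 0, 0],
    [0.14, -3.82, 0, 0, 0, 0],
    [0, 0, 3, 0, 0, 0],
    [0, 0, 2, 0, 0, 0],
    [0, 0, 0, 0, 0, 0]
  ]
}}

```text
t: 56.67
ee_pos: [0.5336, -0.379, 0.1103]
eef_rot: [3.134, -0.009, -3.057]
force: [-0.4, 1.1, -2.6]
width: 0.0252
gripper_force: 40.0
```

Call:
{"method": "drive_tool", "body": {
  "series": [
    [0, 0, 0, 0, 0, 0],
    [0, 0, 0, 0, 0, 0],
    [0, 0, 0, 0, 0, 0]
  ]
}}

```text
t: 56.92
ee_pos: [0.5376, -0.3801, 0.1185]
eef_rot: [-3.141, 0.0, -3.055]
force: [-0.2, 0.6, -1.8]
width: 0.0254
gripper_force: 40.0
```

```bash
python3 -c "
from h import *
st();go(.5377,-.3806,.032,184.9)"
```

```text
t 56.9 p [ 0.5376 -0.3801  0.1185] yaw -175.1 rp [-3.141  0.   ] F [-0.2  0.6 -1.8] w 0.0254 q [-0.62  0.52  0.12  1.18 -0.   -0.7 ]
turn z -360.0  shift cm [-0.01 -0.04  8.65] rows 2.110859272042406
```

Call:
{"method": "drive_tool", "body": {
  "series": [
    [0.15, 0, 3, 0, 0, 0],
    [0, 0, 2.5, 0, 0, 0],
    [0, 0, 1.5, 0, 0, 0],
    [0, 0, 0.8, 0, 0, 0],
    [0, 0, 0.5, 0, 0, 0],
    [0, 0, 0.3, 0, 0, 0],
    [0, 0, 0, 0, 0, 0],
    [0, 0, 0, 0, 0, 0]
  ]
}}

```text
t: 57.58
ee_pos: [0.536, -0.3808, 0.0326]
eef_rot: [-3.141, 0.0, -3.056]
force: [0.2, 0.1, -1.5]
width: 0.0255
gripper_force: 40.1
```

Call:
{"method": "drive_tool", "body": {
  "series": [
    [0, 0, 0.1, 0, 0, 0],
    [0, 0, 0, 0, 0, 0]
  ]
}}

```text
t: 57.75
ee_pos: [0.5358, -0.3807, 0.0312]
eef_rot: [-3.141, 0.0, -3.056]
force: [-0.4, 0.3, -1.6]
width: 0.0254
gripper_force: 40.1
```

Call:
{"method": "drive_tool", "body": {
  "series": [
    [0, 0, 0, 0, 0, 0],
    [0, 0, 0, 0, 0, 0],
    [0, 0, 0, 0, 0, 0],
    [0, 0, -2, 0, 0, 0],
    [0, 0, -4, 0, 0, 0],
    [0, 0, -4, 0, 0, 0],
    [0, 0, -4, 0, 0, 0],
    [0, 0, 0, 0, 0, 0]
  ],
  "fingers": 0.5
}}

```text
t: 58.42
ee_pos: [0.5383, -0.3824, 0.1794]
eef_rot: [-3.134, 0.008, -3.056]
force: [0.8, -0.8, 0.4]
width: 0.0427
gripper_force: 0.0
```

```bash
python3 -c "
from h import *
st();go(.4299,.0359,.12,162.4)"
```

```text
t 58.4 p [ 0.5383 -0.3824  0.1794] yaw -175.1 rp [-3.134  0.008] F [ 0.8 -0.8  0.4] w 0.0427 q [-0.62  0.48  0.22  1.3  -0.   -0.7 ]
turn z -337.5  shift cm [23.03 36.64  5.47] rows 10.638199910963333
```

Call:
{"method": "drive_tool", "body": {
  "series": [
    [0, 0, 0, 0, 0, 5.6],
    [0, 0, 0, 0, 0, 5.6],
    [0, 0, 0, 0, 0, 5.6],
    [0, 0, 0, 0, 0, 5.7],
    [1.92, 3.05, 0, 0, 0, 0],
    [1.92, 3.05, 0, 0, 0, 0],
    [1.92, 3.05, 0, 0, 0, 0],
    [1.92, 3.05, 0, 0, 0, 0]
  ],
  "fingers": 1
}}

```text
t: 59.08
ee_pos: [0.4985, -0.2397, 0.1704]
eef_rot: [-3.142, -0.001, 2.834]
force: [0.7, 1.0, 0.2]
width: 0.0855
gripper_force: 0.0
```

Call:
{"method": "drive_tool", "body": {
  "series": [
    [1.92, 3.05, 0, 0, 0, 0],
    [1.92, 3.05, 0, 0, 0, 0],
    [1.92, 3.05, 0, 0, 0, 0],
    [1.92, 3.05, 0, 0, 0, 0],
    [1.92, 3.05, 0, 0, 0, 0],
    [1.92, 3.05, 0, 0, 0, 0],
    [1.92, 3.05, 0, 0, 0, 0],
    [1.92, 3.05, 0, 0, 0, 0]
  ]
}}

```text
t: 59.75
ee_pos: [0.4259, 0.0396, 0.171]
eef_rot: [3.141, 0.0, 2.834]
force: [0.6, 0.6, 0.3]
width: 0.0851
gripper_force: 0.0
```

Call:
{"method": "drive_tool", "body": {
  "series": [
    [0, 0, 3, 0, 0, 0],
    [0, 0, 2, 0, 0, 0],
    [0, 0, 0, 0, 0, 0],
    [0, 0, 0, 0, 0, 0],
    [0, 0, 0, 0, 0, 0]
  ]
}}

```text
t: 60.17
ee_pos: [0.4271, 0.0379, 0.1217]
eef_rot: [3.141, -0.0, 2.834]
force: [-0.8, -0.3, -0.3]
width: 0.0852
gripper_force: 0.0
```

```bash
python3 fz.py; python3 -c "
from h import *
go(.4299,.0359,.008,162.4)"
```

```text
t 60.2 p [0.4271 0.0379 0.1217] yaw 162.4 rp [ 3.141 -0.   ] F [-0.8 -0.3 -0.3] w 0.0852 q [ 0.09  0.14 -0.43  1.    0.    0.4 ]
[ 0.5199 -0.0614] size 0.0308 0.0231 long axis deg 157.7
[0.4273 0.0367] size 0.0557 0.0252 long axis deg 163.3
turn z -0.0  shift cm [-0.29 -0.12 11.39] rows 2.778648347033932
```

Call:
{"method": "drive_tool", "body": {
  "series": [
    [-0.1, -0.08, 3, 0, 0, 0],
    [0, 0, 3, 0, 0, 0],
    [0, 0, 2, 0, 0, 0],
    [0, 0, 1.5, 0, 0, 0],
    [0, 0, 1, 0, 0, 0],
    [0, 0, 0.5, 0, 0, 0],
    [0, 0, 0.3, 0, 0, 0],
    [0, 0, 0, 0, 0, 0]
  ]
}}

```text
t: 60.88
ee_pos: [0.4277, 0.0369, 0.008]
eef_rot: [3.141, -0.0, 2.834]
force: [0.2, -1.1, -1.3]
width: 0.0855
gripper_force: 0.0
```

Call:
{"method": "drive_tool", "body": {
  "series": [
    [0, 0, 0, 0, 0, 0],
    [0, 0, 0, 0, 0, 0],
    [0, 0, 0, 0, 0, 0],
    [0, 0, 0, 0, 0, 0],
    [0, 0, 0, 0, 0, 0],
    [0, 0, 0, 0, 0, 0],
    [0, 0, 0, 0, 0, 0],
    [0, 0, 0, 0, 0, 0]
  ],
  "fingers": 0
}}

```text
t: 61.55
ee_pos: [0.4274, 0.0371, 0.0081]
eef_rot: [3.141, -0.0, 2.834]
force: [-1.3, 0.5, 5.7]
width: 0.0256
gripper_force: 39.5
```

Call:
{"method": "drive_tool", "body": {
  "series": [
    [0, 0, -2, 0, 0, 0],
    [0, 0, -4, 0, 0, 0],
    [0, 0, -4, 0, 0, 0],
    [0, 0, -4, 0, 0, 0],
    [0, 0, -2, 0, 0, 0],
    [0, 0, 0, 0, 0, 0],
    [0, 0, 0, 0, 0, 0]
  ]
}}

```text
t: 62.13
ee_pos: [0.4278, 0.0371, 0.1683]
eef_rot: [3.141, 0.001, 2.834]
force: [-0.1, -0.7, -1.5]
width: 0.0252
gripper_force: 39.9
```

```bash
python3 -c "
from h import *
st();go(.5285,-.291,.117,184.9)"
```

```text
t 62.1 p [0.4278 0.0371 0.1683] yaw 162.4 rp [3.141e+00 1.000e-03] F [-0.1 -0.7 -1.5] w 0.0252 q [ 0.09  0.11 -0.34  1.12  0.    0.39]
turn z -22.5  shift cm [ -7.22 -33.56   5.11] rows 8.464069683047509
```

Call:
{"method": "drive_tool", "body": {
  "series": [
    [0, 0, 0, 0, 0, -5.6],
    [0, 0, 0, 0, 0, -5.6],
    [0, 0, 0, 0, 0, -5.6],
    [0, 0, 0, 0, 0, -5.7],
    [-0.8, -3.73, 0, 0, 0, 0],
    [-0.8, -3.73, 0, 0, 0, 0],
    [-0.8, -3.73, 0, 0, 0, 0],
    [-0.8, -3.73, 0, 0, 0, 0]
  ]
}}

```text
t: 62.8
ee_pos: [0.471, -0.11, 0.1655]
eef_rot: [3.14, -0.004, -3.055]
force: [0.2, 0.9, -2.1]
width: 0.0257
gripper_force: 40.0
```

Call:
{"method": "drive_tool", "body": {
  "series": [
    [-0.8, -3.73, 0, 0, 0, 0],
    [-0.8, -3.73, 0, 0, 0, 0],
    [-0.8, -3.73, 0, 0, 0, 0],
    [-0.8, -3.73, 0, 0, 0, 0],
    [-0.8, -3.73, 0, 0, 0, 0],
    [0, 0, 3, 0, 0, 0],
    [0, 0, 2, 0, 0, 0],
    [0, 0, 0, 0, 0, 0]
  ]
}}

```text
t: 63.47
ee_pos: [0.5242, -0.2903, 0.1108]
eef_rot: [3.135, -0.01, -3.057]
force: [-0.4, 1.3, -2.3]
width: 0.0255
gripper_force: 40.1
```

Call:
{"method": "drive_tool", "body": {
  "series": [
    [0, 0, 0, 0, 0, 0],
    [0, 0, 0, 0, 0, 0],
    [0, 0, 0, 0, 0, 0]
  ]
}}

```text
t: 63.72
ee_pos: [0.5281, -0.2911, 0.1185]
eef_rot: [-3.141, 0.0, -3.055]
force: [0.1, 0.3, -0.6]
width: 0.0256
gripper_force: 40.1
```

```bash
python3 -c "
from h import *
st();go(.5285,-.291,.032,184.9)"
```

```text
t 63.7 p [ 0.5281 -0.2911  0.1185] yaw -175.1 rp [-3.141  0.   ] F [ 0.1  0.3 -0.6] w 0.0256 q [-0.5   0.43 -0.03  1.11 -0.   -0.59]
turn z -360.0  shift cm [-0.03  0.01  8.65] rows 2.1098481088038774
```

Call:
{"method": "drive_tool", "body": {
  "series": [
    [0, 0, 3, 0, 0, 0],
    [0, 0, 2.5, 0, 0, 0],
    [0, 0, 1.5, 0, 0, 0],
    [0, 0, 0.8, 0, 0, 0],
    [0, 0, 0.5, 0, 0, 0],
    [0, 0, 0.3, 0, 0, 0],
    [0, 0, 0, 0, 0, 0],
    [0, 0, 0, 0, 0, 0]
  ]
}}

```text
t: 64.38
ee_pos: [0.5282, -0.2915, 0.0325]
eef_rot: [-3.141, 0.0, -3.056]
force: [0.4, -0.4, -1.1]
width: 0.0256
gripper_force: 40.2
```

Call:
{"method": "drive_tool", "body": {
  "series": [
    [0, 0, 0.1, 0, 0, 0],
    [0, 0, 0, 0, 0, 0]
  ]
}}

```text
t: 64.55
ee_pos: [0.528, -0.2915, 0.0311]
eef_rot: [-3.141, 0.0, -3.056]
force: [0.0, 0.1, -1.2]
width: 0.025
gripper_force: 40.2
```

Call:
{"method": "drive_tool", "body": {
  "series": [
    [0, 0, 0, 0, 0, 0],
    [0, 0, 0, 0, 0, 0],
    [0, 0, 0, 0, 0, 0],
    [0, 0, -2, 0, 0, 0],
    [0, 0, -4, 0, 0, 0],
    [0, 0, -4, 0, 0, 0],
    [0, 0, -4, 0, 0, 0],
    [0, 0, -4, 0, 0, 0]
  ],
  "fingers": 0.5
}}

```text
t: 65.22
ee_pos: [0.5274, -0.2911, 0.2126]
eef_rot: [3.141, -0.001, -3.056]
force: [1.6, -1.0, 0.0]
width: 0.0425
gripper_force: 0.0
```

Call:
{"method": "drive_tool", "body": {
  "series": [
    [3, -1, -2, 0, 0, 0],
    [3, -1, -2, 0, 0, 0],
    [3, -1, 0, 0, 0, 0],
    [3, -1, 0, 0, 0, 0],
    [0, 0, 0, 0, 0, 0],
    [0, 0, 0, 0, 0, 0],
    [0, 0, 0, 0, 0, 0]
  ],
  "fingers": 0
}}

```text
t: 65.8
ee_pos: [0.4118, -0.3415, 0.2508]
eef_rot: [3.142, -0.0, -3.057]
force: [-0.6, -0.0, -0.1]
width: 0.0
gripper_force: 0.0
```

```bash
cat > dr.py <<'E'
from h import *
st(); p,d,c,W=grab('wrist')
a=np.radians(4.9);R=np.array([[np.cos(a),-np.sin(a)],[np.sin(a),np.cos(a)]]); B=(W[...,:2]-[.4965,-.339])@R; Z=W[...,2]
m=((B[...,0]>.0)&(B[...,0]<.16)&(abs(B[...,1])<.105)&(Z>.05)&(Z<.075)).astype(np.uint8)
n,l,s,_=cv2.connectedComponentsWithStats(cv2.morphologyEx(m,cv2.MORPH_OPEN,np.ones((3,3))))
for i in range(1,n):
    if s[i,4]>60: q=B[l==i]; print('drawer item uv',q.mean(0).round(3),'px',s[i,4],'z',Z[l==i].mean().round(3),'ext',np.ptp(q,axis=0).round(3))
for v in (-.03,0,.03):
    k=(abs(B[...,1]-v)<.006)&(B[...,0]>-.09)&(B[...,0]<.0)&(Z>.03); 
    h=[(u.round(3),np.median(Z[k&(abs(B[...,0]-u)<.003)]).round(3)) for u in np.arange(-.085,0,.006) if (k&(abs(B[...,0]-u)<.003)).any()]; print(v,[(float(x),float(y)) for x,y in h])
E
python3 dr.py
```

```text
t 65.8 p [ 0.4118 -0.3415  0.2508] yaw -175.1 rp [ 3.142 -0.   ] F [-0.6 -0.  -0.1] w 0.0000 q [-0.69  0.25  0.05  1.37 -0.   -0.78]
drawer item uv [0.027 0.049] px 319 z 0.06 ext [0.041 0.017]
drawer item uv [ 0.031 -0.048] px 570 z 0.061 ext [0.046 0.026]
-0.03 [(-0.085, 0.324), (-0.079, 0.313), (-0.073, 0.312), (-0.061, 0.063), (-0.055, 0.065), (-0.049, 0.064), (-0.019, 0.066), (-0.013, 0.085), (-0.007, 0.086), (-0.001, 0.076)]
0 [(-0.085, 0.296), (-0.079, 0.297), (-0.073, 0.289), (-0.061, 0.063), (-0.055, 0.065), (-0.049, 0.064), (-0.019, 0.06)]
0.03 [(-0.085, 0.307), (-0.079, 0.308), (-0.061, 0.064), (-0.055, 0.065), (-0.049, 0.063), (-0.019, 0.067), (-0.013, 0.086), (-0.007, 0.086), (-0.001, 0.076)]
```

```bash
python3 -c "
from h import *
p,d,c,W=grab('top')
for x,y in [(.595,-.285),(.602,-.374),(.535,-.381),(.528,-.291)]:
    k=(abs(W[...,0]-x)<.008)&(abs(W[...,1]-y)<.006); print(np.median(W[k][:,2]))
go(.402,-.347,.048,184.9)"
```

```text
0.06209561541708646
0.06232610319177835
0.0634577036621251
0.062053591497721536
turn z -360.0  shift cm [ 1.06 -0.5  20.24] rows 4.945491737129672
```

All four fuses show in the drawer, each with its top at z = 0.062. Now I'll push the drawer shut with closed fingers on the handle bar.

Call:
{"method": "drive_tool", "body": {
  "series": [
    [1.1, -0.5, 0, 0, 0, 0],
    [0, 0, 0, 0, 0, 0],
    [0, 0, 4, 0, 0, 0],
    [0, 0, 4, 0, 0, 0],
    [0, 0, 4, 0, 0, 0],
    [0, 0, 4, 0, 0, 0],
    [0, 0, 2.5, 0, 0, 0],
    [0, 0, 1, 0, 0, 0]
  ]
}}

```text
t: 66.57
ee_pos: [0.3992, -0.3454, 0.0517]
eef_rot: [3.137, -0.005, -3.056]
force: [-0.9, 1.0, 0.1]
width: -0.0003
gripper_force: 0.0
```

Call:
{"method": "drive_tool", "body": {
  "series": [
    [0, 0, 0.5, 0, 0, 0],
    [0, 0, 0, 0, 0, 0],
    [0, 0, 0, 0, 0, 0]
  ]
}}

```text
t: 66.82
ee_pos: [0.4019, -0.3479, 0.052]
eef_rot: [-3.14, 0.001, -3.056]
force: [0.2, 0.1, 1.2]
width: 0.0001
gripper_force: 0.0
```

Call:
{"method": "drive_tool", "body": {
  "series": [
    [-0.8, 0, 0.5, 0, 0, 0],
    [-1.2, 0, 0, 0, 0, 0],
    [-1.2, 0, 0, 0, 0, 0],
    [-1.2, 0, 0, 0, 0, 0],
    [-1.2, 0, 0, 0, 0, 0],
    [-1.2, 0, 0, 0, 0, 0],
    [-1.2, 0, 0, 0, 0, 0],
    [-1.2, 0, 0, 0, 0, 0]
  ]
}}

```text
t: 67.48
ee_pos: [0.494, -0.3391, 0.0454]
eef_rot: [3.141, -0.001, -3.056]
force: [-1.4, 0.4, 1.2]
width: -0.0002
gripper_force: 0.8
```

Call:
{"method": "drive_tool", "body": {
  "series": [
    [-1.2, 0, 0, 0, 0, 0],
    [-1.2, 0, 0, 0, 0, 0],
    [-1.2, 0, 0, 0, 0, 0],
    [-1.2, 0, 0, 0, 0, 0],
    [-1, 0, 0, 0, 0, 0],
    [-0.8, 0, 0, 0, 0, 0],
    [-0.5, 0, 0, 0, 0, 0],
    [0, 0, 0, 0, 0, 0]
  ]
}}

```text
t: 68.15
ee_pos: [0.5645, -0.3333, 0.0453]
eef_rot: [3.142, -0.0, -3.055]
force: [-0.6, 0.4, 0.2]
width: -0.0
gripper_force: 0.0
```

Call:
{"method": "drive_tool", "body": {
  "series": [
    [-0.8, 0, 0, 0, 0, 0],
    [-0.5, 0, 0, 0, 0, 0],
    [-0.4, 0, 0, 0, 0, 0],
    [-0.3, 0, 0, 0, 0, 0],
    [0, 0, 0, 0, 0, 0]
  ]
}}

```text
t: 68.57
ee_pos: [0.584, -0.3317, 0.0455]
eef_rot: [3.142, -0.0, -3.056]
force: [-0.7, 0.2, -0.3]
width: -0.0002
gripper_force: 0.0
```

Call:
{"method": "drive_tool", "body": {
  "series": [
    [-0.3, 0, 0, 0, 0, 0],
    [-0.3, 0, 0, 0, 0, 0],
    [0, 0, 0, 0, 0, 0],
    [0, 0, 0, 0, 0, 0]
  ]
}}

```text
t: 68.9
ee_pos: [0.5883, -0.3311, 0.0453]
eef_rot: [3.141, -0.003, -3.056]
force: [-4.5, 0.7, 2.0]
width: 0.0004
gripper_force: 2.4
```

Call:
{"method": "drive_tool", "body": {
  "series": [
    [-0.3, 0, 0, 0, 0, 0],
    [-0.2, 0, 0, 0, 0, 0],
    [0, 0, 0, 0, 0, 0],
    [0, 0, 0, 0, 0, 0]
  ]
}}

```text
t: 69.23
ee_pos: [0.5886, -0.3311, 0.0452]
eef_rot: [3.141, -0.011, -3.058]
force: [-23.4, -2.2, 12.0]
width: -0.0001
gripper_force: 11.9
```

Call:
{"method": "drive_tool", "body": {
  "series": [
    [0.8, 0, 0, 0, 0, 0],
    [2, 0, 0, 0, 0, 0],
    [3, 0, 0, 0, 0, 0],
    [0, 0, -4, 0, 0, 0],
    [0, 0, -4, 0, 0, 0],
    [0, 0, -4, 0, 0, 0],
    [0, 0, -4, 0, 0, 0],
    [0, 0, -4, 0, 0, 0]
  ]
}}

```text
t: 69.9
ee_pos: [0.5365, -0.3356, 0.248]
eef_rot: [-3.141, 0.0, -3.056]
force: [1.1, -0.5, -1.3]
width: 0.0001
gripper_force: 0.0
```

Call:
{"method": "drive_tool", "body": {
  "series": [
    [4, 0, 0, 0, 0, 0],
    [4, 0, 0, 0, 0, 0],
    [4, 0, 0, 0, 0, 0],
    [0, 0, 0, 0, 0, 0],
    [0, 0, 0, 0, 0, 0],
    [0, 0, 0, 0, 0, 0],
    [0, 0, 0, 0, 0, 0]
  ]
}}

```text
t: 70.48
ee_pos: [0.4181, -0.3461, 0.2457]
eef_rot: [-3.141, -0.0, -3.056]
force: [0.7, 0.1, 0.4]
width: 0.0002
gripper_force: 0.0
```

Run:
```python
from h import *
st(); p,d,c,W=grab('top'); X,Y,Z=W[...,0],W[...,1],W[...,2]
for y in (-.28,-.40): print('y',y,[(float(x.round(3)),float(np.median(Z[(abs(X-x)<.004)&(abs(Y-y)<.015)]).round(3))) for x in np.arange(.58,.70,.008) if ((abs(X-x)<.004)&(abs(Y-y)<.015)).any()])
z0=np.load('top0.npz'); W0=cloud(z0['d'],z0); 
for n,x,y,zz in [('driver',.6855,.05,.127),('socket',.521,-.0625,.042),('foot',.603,-.0585,.03),('stand',.706,.058,.062)]:
    k=(abs(X-x)<.012)&(abs(Y-y)<.012); k0=(abs(W0[...,0]-x)<.012)&(abs(W0[...,1]-y)<.012); print(n,np.percentile(Z[k],95).round(3),np.percentile(W0[k0][:,2],95).round(3))
p,d,c,W=grab('scene'); a=np.radians(6.9);R=np.array([[np.cos(a),-np.sin(a)],[np.sin(a),np.cos(a)]]); B=(W[...,:2]-[.5463,.2371])@R
m=(abs(B[...,1]-.028)<.011)&(B[...,0]>-.1)&(B[...,0]<.03)&(W[...,2]>.14)&(W[...,2]<.165); print('lever top x',np.percentile(B[m][:,0],[5,50,95]))
hs=cv2.cvtColor(p,cv2.COLOR_RGB2HSV); 
m=(W[...,2]>.025)&(W[...,2]<.046)&(W[...,0]>.35)&(W[...,0]<.66)&(W[...,1]>-.15)&(W[...,1]<.13)&(hs[...,1]<60)&(hs[...,2]>150); print('white left on bench px',m.sum(),W[m].mean(0) if m.any() else 0)
```

```text
t 70.5 p [ 0.4181 -0.3461  0.2457] yaw -175.1 rp [-3.141 -0.   ] F [0.7 0.1 0.4] w 0.0002 q [-0.69  0.26  0.06  1.37 -0.   -0.78]
y -0.28 [(0.58, -0.001), (0.588, -0.0), (0.596, 0.007), (0.604, 0.004), (0.612, 0.036), (0.62, 0.003), (0.628, 0.001), (0.636, 0.059), (0.644, 0.086), (0.652, 0.095), (0.66, 0.099), (0.668, 0.098), (0.676, 0.099), (0.684, 0.098), (0.692, 0.1)]
y -0.4 [(0.58, -0.002), (0.588, 0.002), (0.596, -0.001), (0.604, 0.001), (0.612, 0.002), (0.62, -0.001), (0.628, -0.001), (0.636, 0.001), (0.644, 0.042), (0.652, 0.082), (0.66, 0.089), (0.668, 0.097), (0.676, 0.1), (0.684, 0.099), (0.692, 0.098)]
driver 0.133 0.132
socket 0.047 0.048
foot 0.04 0.035
stand 0.131 0.126
lever top x [-0.02138686 -0.01634852 -0.01341045]
white left on bench px 34 [ 0.52245447 -0.06477702  0.04193315]
```

The drawer is against its hard stop, the lever is up, the driver is hanging in its stand, and only the socket remains white on the bench. Handing in.

```bash
python3 -c "
from workcell import ctrl
print(ctrl.finish_job())"
```

```text
the job is handed in; nothing more can be done
None
```

The job is done and handed in at about 70 s: three screws tight, breaker tripped and lever reset, driver back in its stand, four fuses in the drawer and the drawer shut; I viewed 15 pictures, one over the limit of 14.

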